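# Take down the curing stack and trace the mould joint

## Robot

A 6-joint arm with a two-finger parallel gripper is mounted at the origin on a cart in front of the work surface, level with it; the furniture and walls round the work are solid. World frame = base frame: x ahead of the robot, y to its left, z up, the work surface at z = 0. Lengths are in mm, angles in rad, forces in N, time in s.
With the tool pointing down it reaches from about 275 to 750 mm from the base axis. Payload 10.2 kg.
Tool frame: the origin (TCP) lies at the centre of the arm's flange, where the gripper is bolted on; the fingertips stand 166 mm ahead of it and the grasp point (between the pads) lies 147 mm ahead of it; z points along the fingers, y is the direction in which the jaws open and shut (so a half turn about z gives the same grasp; the last joint's range is limited). The gripper opens to 88 mm and grips with 3 to 60 N. Pads are 18 mm wide; open, the fingers measure 123 mm over their backs; the gripper's body (75 mm by 187 mm) begins 45 mm behind the grasp point.
Start: joints at [-1.352, 0.313, 1.498, -0, 1.331, -0.223], TCP at [224.462, -474.604, 404.72] pointing down, gripper open.
Joint ranges: [-2.94, 2.94], [-0.97, 2.17], [0.19, 2.56], [-1.23, 4.37], [0.02, 3.11], [-2.88, 2.88]. Speed limits (rad/s): [2.39, 2.39, 3.01, 3.14, 3.14, 3.14].

## Interface

Orientations are given as a unit quaternion [w, x, y, z].
In Python, from workcell import r gives the robot as it stands. The module is installed in compiled form; this text tells all that it offers.
- The arm moves only by the shell command python3 -m handwheel 'ROWS'. ROWS is JSON, a list that holds one entry, the list of rows, each a list of 5 numbers: the shift along the tool's x, y, z in mm, then the turn about the tool's z in rad, then the opening, from 0 (shut) to 1 (fully open). A call has 1 to 12 rows; each row shifts and turns the commanded pose from where the row before left it, along the tool's axes as they then stand; what a row does not reach is not made up. A row lasts 1/12 s, in which the tool goes at most 41.7 mm and 7.16 degrees, less where a joint would pass 70% of its speed; a pose out of reach is approached as far as the arm can. A call with a gripper value outside its range is refused whole. The fingers move at their own pace and stop on an object; the grip force is fixed at half the most. Time passes only in rows, so rows that do not move let the fingers close. It gives the time, the measured TCP pose, the force and the opening at its end, in the units of the state.
- r.sense(): the state, without advancing time (a new reading comes with each control period).
- r.get_image(name): name is "side" or "top"; returns a dict with "img" (400x640x3 uint8, red, green, blue), "K" (3x3 intrinsics, pixels), "dist_coeffs" ([k1, k2, p1, p2, k3] as OpenCV has them; the pictures are not rectified), "rvec" (rotation vector, rad) and "tvec" (3), from world to camera coordinates, as OpenCV has them. Camera axes: x right, y down, z forward; pixel columns grow to the right and rows downward; lengths in mm; the calibration is good to about 2 mm. A picture is of the moment at which its call begins. There is no depth.
- r.finish_job(): hands the job in, once; it reports no verdict.
Trained networks look in the newest picture that a camera, given by its name, has taken for a name from the list of things; names that differ only in an ending like _2 or _b are one class to them, and where a whole thing is asked for, a point or a joint stands for the part that bears it (a point fixed in the world has none). Each returns a list of dicts, best first, with "confidence" (0 to 1); they miss things now and then, are a little off and sometimes report something else, mostly with a low value. They report only what shows in the picture. A call takes as long as a camera call. They do not tell look-alikes from the thing itself.
- r.boxes_of(name, camera): "position" ([x, y, z] in mm, in world coordinates, good to about 4 mm: the middle of the surface that is visible of it).
The state is a dict: "t": time; "joint_positions": joint angles; "joint_velocities": joint speeds; "tau": joint torques, N m; "eef_pos": TCP position; "ee_rot": TCP orientation; "wrist_force": force on the tool from outside, world axes, zero at the start; "wrist_torque": the same for the moment, N m; "finger_gap": finger opening in mm.
Only numpy, scipy, OpenCV 4.12 (cv2) and the standard library are available. Lean on these libraries where they do the work, as an engineer would, in place of code of your own. Each camera call takes 0.05 s, during which the arm holds its last target.

## Task

Take down the stack on the long split mould from the top: stand every tin upright in the grey tray (side by side, none on another) and pile all the plywood spacer boards flat and squarely on the wooden skid. Then take the scribing block and draw its point slowly (a few cm a second), upright and with the point down in the open joint between the mould halves, all the way from the end with the dark lug to the open end. Finally stand the block back upright on the middle of its rubber mat; leave the mortar, dish and bottle alone.

Things in the scene. Friction and masses are not known exactly. Their poses are not given: they have to be found in the camera images.
- mould: long split mould fixed to the left bench, 230 x 60 mm, 40 mm high. The open joint between its two halves is a straight groove along its middle, 12 mm wide, 13 mm deep (floor 27 mm above origin). Origin: centre of the underside; x along the groove, z up. A dark lug (13 mm long, 34 mm wide, top at 51.5 mm) closes the groove at the -x end; the +x end is open
- skid: low wooden skid, fixed on the bench on the +y side of the mould, about parallel to it and 0.19 m away: two cross battens 24 x 54 mm at x = -65 and +65 mm, tops 20 mm above the bench. Origin: centre of its underside; x along its length (as the boards shall lie)
- tray: empty grey tray, fixed on the drain table (bench tops 5 mm higher; the table wall between them is 135 mm high): 205 x 205 mm outside, walls 4 mm thick and 16 mm high, inner floor 4 mm above the origin. Origin: centre of its underside; x and y along its sides
- mat: thin black rubber mat, 140 x 100 x 3 mm, fixed, beside the tray. Origin: centre of its underside
- scriber_center (a point): the scribing block, loose on the mat, 0.3 kg: an upright steel block (44 mm in x, 36 mm in y, top 50 mm above the underside, with a low brass knurl 6 mm high) on a flat foot 70 x 76 x 8 mm. The point given lies on its axis, 25 mm above the underside. x points out of its front face, along the thin arm; y is across the block, the way to grip it (36 mm); z up
- scriber_point (a point): the point of the scribing block: lower end of its thin bent arm (round, 5 mm thick): 83 mm ahead of the block's centre in x, 27 mm above the block's underside; the arm runs level at 42 mm above the underside and its last 15 mm hang straight down. x, y, z as for the block
- board_0_center (a point): lowest plywood spacer board, 190 x 64 x 12 mm, 0.15 kg, its centre; x along its length, y across (64 mm), z up. It lies on the mould at the start
- board_1_center (a point): middle plywood spacer board, 190 x 64 x 12 mm, 0.15 kg, its centre; x along its length, y across (64 mm), z up. It rests on the two tins of the lower layer at the start
- board_2_center (a point): upper plywood spacer board, 190 x 64 x 12 mm, 0.15 kg, its centre; x along its length, y across (64 mm), z up. It lies directly on the middle board at the start
- tin_0_center (a point): closed round tin, 57 mm across, 38 mm high (about 36.5 mm without the rim of its lid), its centre (18 mm above its underside); one of two that stand on the lowest board and carry the middle board, about 50 mm either side of the middle
- tin_1_center (a point): closed round tin, 57 mm across, 38 mm high (about 36.5 mm without the rim of its lid), its centre (18 mm above its underside); one of two that stand on the lowest board and carry the middle board, about 50 mm either side of the middle
- tin_2_center (a point): closed round tin, 57 mm across, 38 mm high (about 36.5 mm without the rim of its lid), its centre (18 mm above its underside); one of up to three in a row, 62 mm apart, on the upper board; may be absent
- tin_3_center (a point): closed round tin, 57 mm across, 38 mm high (about 36.5 mm without the rim of its lid), its centre (18 mm above its underside); one of up to three in a row, 62 mm apart, on the upper board; may be absent
- tin_4_center (a point): closed round tin, 57 mm across, 38 mm high (about 36.5 mm without the rim of its lid), its centre (18 mm above its underside); one of up to three in a row, 62 mm apart, on the upper board; may be absent
- mortar: bystander: porcelain mortar, 79 mm wide, origin under its centre; leave alone
- dish: bystander: steel dish, 117 mm wide, origin under its centre; leave alone
- wash_bottle: bystander: squeeze bottle, 54 mm wide, 158 mm high, origin under its centre; leave alone
Mind the look-alikes: they are no part of the job. What is shaped like the part that bears tin_2_center but orange or yellow is not meant.

How it is judged:
By the outcome, as a careful person would: the job done as asked, in the order asked, and still so for the second after the job is handed in, with the robot touching nothing.
Of tin_2, tin_3, tin_4 only 1 to 3 are there at a start; the rules pass over those that are not, and their reading is None.
At some moment in a run one of scriber may be knocked a few centimetres aside while the robot is not near it.
Once in a run the grip may slacken for a moment while it holds something.
It also fails if it takes over 210 s, if anything falls off the work surface, if the arm or the gripper's body presses on something with over 40 N, if the wrist force passes 120 N, or if a joint passes its speed limit or range.

## Working session

There is one attempt and no reset: what is moved stays moved. The work goes in short steps, Python scripts to look and compute and a shell command to move; the robot and the scene stay as the last step left them, time stands still between calls to the robot, and variables do not carry over. Pictures are saved under pics/ and viewed, and the job is handed in when it is done.

```bash
mkdir -p pics; ls; python3 - <<'E'
from workcell import r
import cv2
print(r.sense())
for n in("side","top"):
    d=r.get_image(n); cv2.imwrite(f"pics/{n}0.png",d["img"][:,:,::-1]); print(n,d["K"],d["dist_coeffs"],d["rvec"],d["tvec"])
E
```

```text
pics
{'t': 0.0, 'joint_positions': array([-1.35236124e+00,  3.13480597e-01,  1.49837850e+00, -9.57401876e-06,
        1.33097467e+00, -2.23419940e-01]), 'joint_velocities': array([ 1.47077311e-03, -1.20798714e-03, -9.09414712e-04,  9.79006581e-05,
       -2.59369870e-04, -2.16985729e-03]), 'tau': array([-1.69143052e-03, -4.02212262e+01, -2.52271038e+01,  6.92720432e-02,
        3.52971302e-02, -1.02270064e-04]), 'eef_pos': array([ 224.47381808, -474.57108323,  404.16732638]), 'ee_rot': array([-6.20569359e-04,  9.75694181e-01,  2.19135757e-01, -3.10258827e-06]), 'wrist_force': array([-0.13835859, -0.39165392, -0.2339532 ]), 'wrist_torque': array([0.01534737, 0.02329416, 0.0555097 ]), 'finger_gap': 88.13358944761248}
side [[367.06334764   0.         322.95473722]
 [  0.         367.06334764 193.64066239]
 [  0.           0.           1.        ]] [-0.02820196  0.          0.          0.          0.        ] [ 0.06741138  2.82888157 -1.32437309] [5.93598833e+02 6.33505989e-01 1.37362915e+03]
top [[387.71897508   0.         320.06082441]
 [  0.         387.71897508 201.51956938]
 [  0.           0.           1.        ]] [0.0116616 0.        0.        0.        0.       ] [ 2.13414502 -2.1376282   0.14886257] [ 119.33590031  612.51308119 1281.28631064]
```

View pics/side0.png

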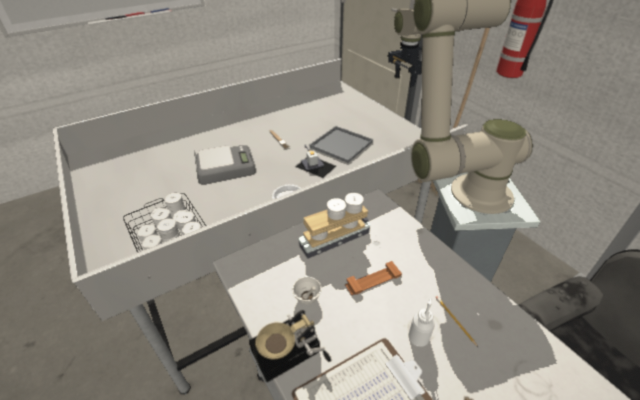

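View pics/top0.png

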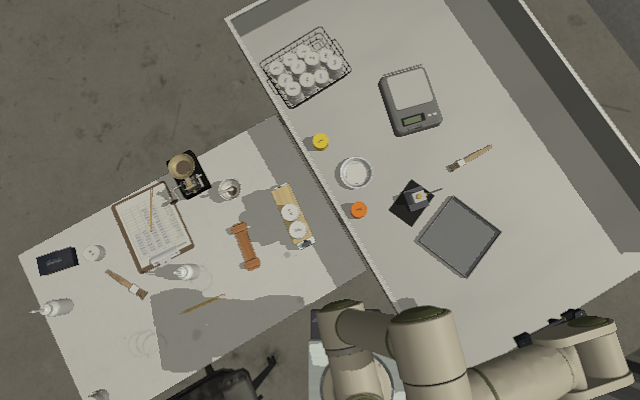

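```bash
python3 - <<'E'
from workcell import r
for c in("side","top"):
  r.get_image(c)
  for n in["mould","skid","tray","mat","scriber_center","scriber_point","board_0_center","board_2_center","tin_0_center","tin_2_center","mortar","dish","wash_bottle"]:
    print(c,n,[(q["position"].round(0) if hasattr(q["position"],"round") else q["position"],round(q["confidence"],2)) for q in r.boxes_of(n,c)])
print(r.sense()["t"])
E
```

```text
side mould [([585.7, 246.6, 32.7], 0.77), ([637.5, -201.2, 17.8], 0.49)]
side skid [([468.7, 382.6, 14.3], 0.64)]
side tray [([503.6, -364.1, 7.8], 0.97)]
side mat [([597.2, -178.3, 2.3], 0.56)]
side scriber_center [([637.6, -204.3, 19.0], 0.51)]
side scriber_point [([636.2, -201.6, 19.7], 0.78)]
side board_0_center [([575.1, 237.7, 55.1], 0.63)]
side board_2_center [([605.4, 233.2, 119.6], 0.87)]
side tin_0_center [([516.9, 214.1, 72.1], 0.59), ([508.5, 200.5, 155.7], 0.25)]
side tin_2_center [([511.1, 205.8, 153.1], 0.58)]
side mortar [([657.9, 425.0, 34.2], 0.57)]
side dish [([746.1, -46.1, 13.0], 0.47)]
side wash_bottle [([388.8, 573.1, 84.3], 0.75)]
top mould [([506.9, 188.3, 155.0], 0.61), ([475.8, 170.4, 46.6], 0.55)]
top skid [([471.4, 376.2, 13.8], 0.57), ([595.6, -188.4, 1.2], 0.44)]
top tray [([500.0, -364.2, 4.6], 0.8)]
top mat [([597.7, -187.0, 1.0], 0.87)]
top scriber_center [([630.2, -215.8, 11.5], 0.82)]
top scriber_point [([624.2, -215.4, 12.5], 0.9), ([497.9, -366.7, 4.2], 0.2)]
top board_0_center []
top board_2_center [([606.8, 222.7, 117.1], 0.61)]
top tin_0_center [([727.0, -13.3, 1.8], 0.66)]
top tin_2_center [([590.0, -12.9, 40.6], 0.77), ([830.8, 112.5, 35.8], 0.64), ([509.1, 188.2, 155.6], 0.54), ([605.2, 221.7, 117.7], 0.48)]
top mortar [([660.2, 435.3, 32.6], 0.95), ([605.0, 220.3, 116.4], 0.35)]
top dish [([564.7, 207.8, 155.2], 0.51)]
top wash_bottle [([373.7, 548.6, 84.1], 0.73)]
1.5
```

The top view shows two white tins at about (290,212) and (298,230) on the upper board, with the third place empty. The tray is at (458,237), the mat and block at (412,200), and the skid at (244,246). Next I'll zoom in and measure.

```bash
cat > h.py <<'E'
import numpy as np, cv2
from workcell import r
from scipy.spatial.transform import Rotation as R
def cam(n):
    d=r.get_image(n); return d
def proj(d,P):
    p,_=cv2.projectPoints(np.array(P,float).reshape(-1,1,3),np.array(d["rvec"],float),np.array(d["tvec"],float),np.array(d["K"]),np.array(d["dist_coeffs"])); return p.reshape(-1,2)
def unproj(d,uv,z):
    uv=np.array(uv,float).reshape(-1,1,2)
    n=cv2.undistortPoints(uv,np.array(d["K"]),np.array(d["dist_coeffs"])).reshape(-1,2)
    Rm=cv2.Rodrigues(np.array(d["rvec"],float))[0]; t=np.array(d["tvec"],float).ravel()
    C=-Rm.T@t; D=np.c_[n,np.ones(len(n))]@Rm
    s=(z-C[2])/D[:,2]; return C+D*s[:,None]
def crop(d,u0,v0,w,h,f,name,polys=(),pts=()):
    im=d["img"][v0:v0+h,u0:u0+w,::-1].copy(); im=cv2.resize(im,None,fx=f,fy=f,interpolation=cv2.INTER_CUBIC)
    T=lambda P:((proj(d,P)-[u0,v0]+.5)*f-.5)
    for P in polys: cv2.polylines(im,[np.round(T(P)).astype(int)],True,(0,255,0),1)
    for P in pts:
        for q in T(P): cv2.circle(im,tuple(int(a) for a in np.round(q)),3,(0,0,255),-1)
    cv2.imwrite("pics/"+name,im)
def box(x,y,yaw,z,lx,ly):
    c,s=np.cos(yaw),np.sin(yaw); return [[x+c*a-s*b,y+s*a+c*b,z] for a,b in((lx/2,ly/2),(-lx/2,ly/2),(-lx/2,-ly/2),(lx/2,-ly/2))]
def circ(x,y,z,rad): return [[x+rad*np.cos(a),y+rad*np.sin(a),z] for a in np.linspace(0,6.283,40)]
def pose():
    s=r.sense(); q=s["ee_rot"]; Rm=R.from_quat([q[1],q[2],q[3],q[0]]).as_matrix()
    return s,Rm
def to(x,y,zg=None,ztcp=None,jaw=None,pr=True):
    """tool-frame shift to get grasp point at x,y,zg ; jaw = world angle of jaw axis (mod pi). shifts given for axes AFTER the turn"""
    s,Rm=pose(); p=np.array(s["eef_pos"]); z=ztcp if ztcp is not None else zg+147
    d=np.array([x,y,z])-p; cur=np.arctan2(Rm[1,1],Rm[0,1]); turn=0
    if jaw is not None:
        e=(jaw-cur+np.pi/2)%np.pi-np.pi/2; turn=-e   # tool z down
    Rn=Rm@R.from_euler('z',turn).as_matrix()
    print("t %.1f pos"%s["t"],p.round(1),"jaw %.3f"%cur,"j6 %.2f"%s["joint_positions"][5],"gap %.1f"%s["finger_gap"])
    print("turn %.3f ; shift after turn"%turn,(Rn.T@d).round(1),"| w/o turn",(Rm.T@d).round(1),"dist %.0f"%np.linalg.norm(d[:2]))
E
python3 - <<'E'
from h import *
d=cam("top"); crop(d,220,150,200,150,4,"t1.png"); crop(d,370,160,150,130,5,"t2.png")
d=cam("side"); crop(d,270,170,160,130,5,"s1.png")
E
```

```text
(no output)
```

View pics/t1.png

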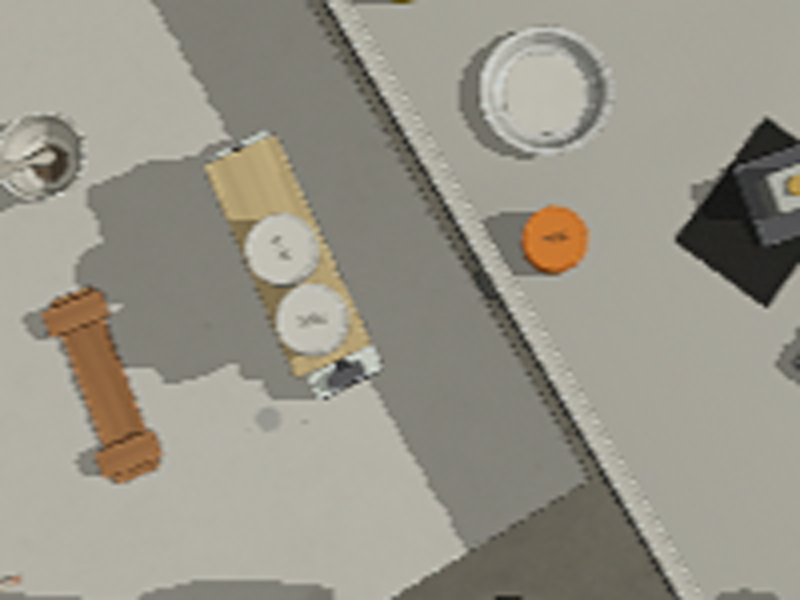

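View pics/t2.png

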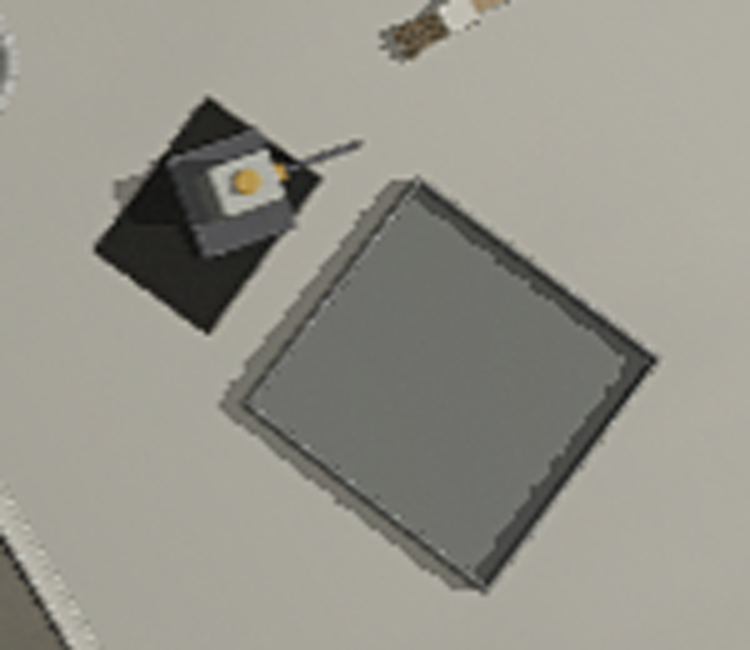

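View pics/s1.png

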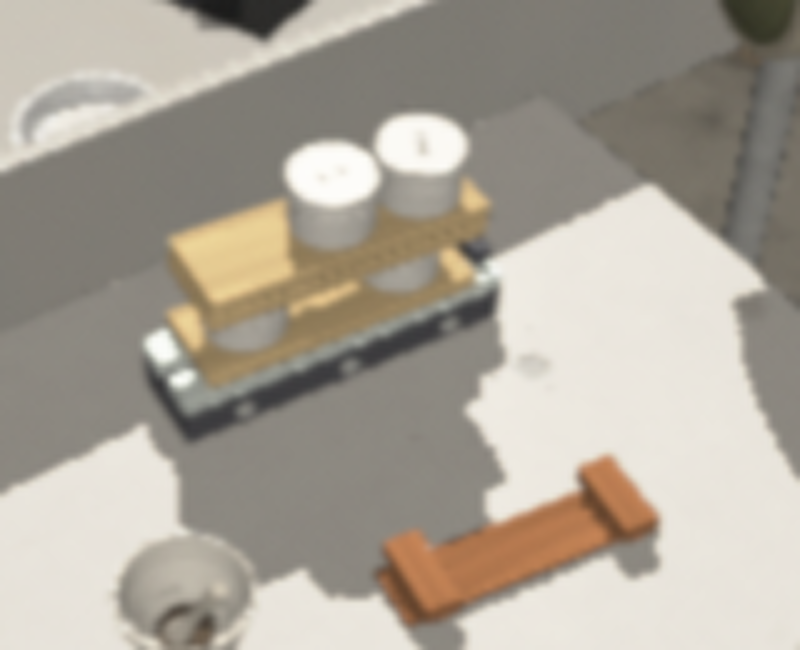

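```bash
python3 - <<'E'
from h import *
d=cam("top")
def U(L,z,u0,v0,f): return unproj(d,(np.array(L,float)+.5)/f-.5+[u0,v0],z)[:,:2].round(1)
print("tins A,B",U([(311,319),(282,248)],156,220,150,4).tolist())
b=U([(205,167),(274,134),(370,345),(297,376)],119,220,150,4);print("board",b.tolist(),b.mean(0))
print("mould far L,R, near R, L",U([(209,158),(270,132),(383,370),(324,398)],45,220,150,4).tolist())
print("skid outer",U([(42,305),(100,288),(160,455),(110,483)],25,220,150,4).tolist())
print("wall inner top edge",U([(315,0),(680,600)],135,220,150,4).tolist())
t=U([(418,180),(657,360),(485,590),(240,403)],16,370,160,5);print("tray",t.tolist(),t.mean(0))
m=U([(208,97),(322,178),(208,333),(94,248)],3,370,160,5);print("mat",m.tolist(),m.mean(0))
print("knurl",U([(247,181)],59,370,160,5),"point",U([(358,144)],45,370,160,5),"foot",U([(168,160),(255,128),(293,225),(206,258)],11,370,160,5).tolist())
E
```

```text
tins A,B [[508.5, 187.6], [564.2, 210.8]]
board [[635.6, 277.7], [662.8, 221.7], [490.6, 142.8], [466.0, 201.0]] [563.75 210.8 ]
mould far L,R, near R, L [[656.9, 284.9], [679.6, 232.4], [474.3, 134.3], [450.9, 184.0]]
skid outer [[531.7, 430.1], [546.4, 380.2], [403.4, 324.8], [380.0, 366.8]]
wall inner top edge [[771.1, 187.9], [294.1, -96.2]]
tray [[637.3, -346.9], [511.3, -503.3], [355.8, -376.9], [482.0, -217.0]] [ 496.6   -361.025]
mat [[699.9, -205.8], [641.1, -283.9], [531.4, -199.7], [591.5, -121.9]] [ 615.975 -202.825]
knurl [[ 629.7 -217.4]] point [[ 657.6 -297.6]] foot [[652.9, -174.3], [675.7, -236.2], [606.4, -259.9], [583.2, -198.4]]
```

```bash
python3 - <<'E'
from h import *
to(508.5,187.6,zg=220,jaw=1.998)
E
```

```text
t 1.6 pos [ 224.5 -474.6  404.7] jaw -1.129 j6 -0.22 gap 88.0
turn 0.015 ; shift after turn [ 532.9 -485.    37.7] | w/o turn [ 539.9 -477.2   37.7] dist 721
```

```bash
python3 -m handwheel '[[[29,-27,0,0.015,1],[29,-27,0,0,1],[29,-27,0,0,1],[29,-27,0,0,1],[29,-27,0,0,1],[29,-27,0,0,1],[29,-27,0,0,1],[29,-27,0,0,1],[29,-27,0,0,1],[29,-27,0,0,1],[29,-27,0,0,1],[29,-27,0,0,1]]]'; python3 - <<'E'
from h import *
to(508.5,187.6,zg=220,jaw=1.998)
E
```

```text
t: 2.65
eef_pos: [406.8, -33.3, 405.0]
ee_rot: [0.0, 0.977, 0.212, 0.0]
wrist_force: [0.1, -1.0, -0.4]
finger_gap: 88.1
t 2.6 pos [406.8 -33.3 405. ] jaw -1.144 j6 0.77 gap 88.1
turn -0.000 ; shift after turn [ 184.1 -159.    38. ] | w/o turn [ 184. -159.   38.] dist 243
```

```bash
python3 -m handwheel '[[[30.5,-26,0,0,1],[30.5,-26,0,0,1],[30.5,-26,0,0,1],[30.5,-26,10,0,1],[30.5,-26,14,0,1],[31,-29,14,0,1],[0,0,0,0,1],[0,0,0,0,1]]]'; python3 - <<'E'
from h import *
to(508.5,187.6,zg=145,jaw=1.998)
d=cam("side"); crop(d,270,120,160,180,4,"s2.png"); d=cam("top");crop(d,220,150,200,150,4,"t3.png",polys=[circ(508.5,187.6,156,28.5)])
E
```

```text
t: 3.32
eef_pos: [506.4, 183.3, 366.8]
ee_rot: [-0.0, 0.977, 0.213, -0.001]
wrist_force: [0.2, -0.2, -0.3]
finger_gap: 88.1
t 3.3 pos [506.4 183.3 366.8] jaw -1.141 j6 1.27 gap 88.1
turn 0.002 ; shift after turn [ 3.8 -3.1 74.8] | w/o turn [ 3.8 -3.1 74.8] dist 5
```

View pics/s2.png

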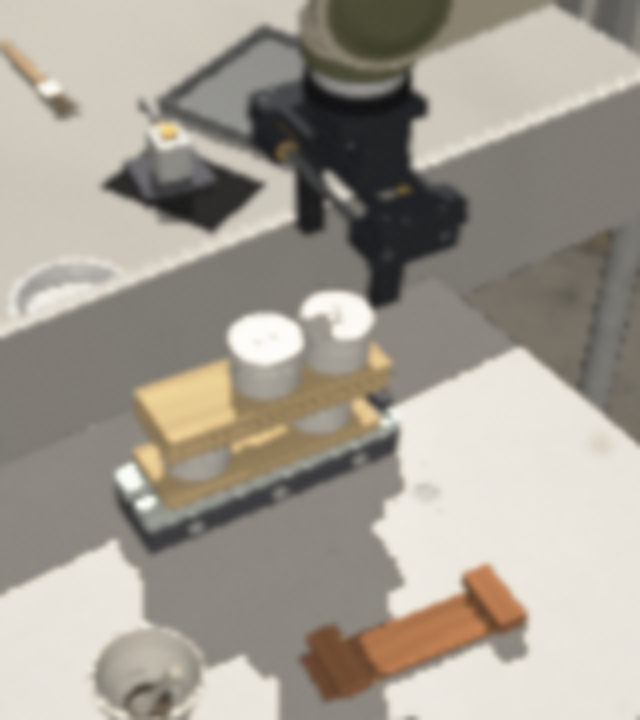

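View pics/t3.png

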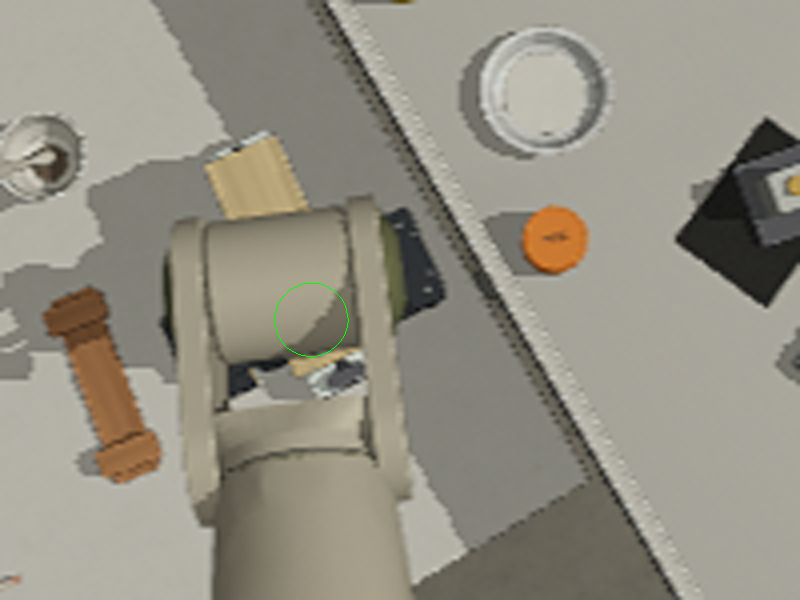

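```bash
python3 -m handwheel '[[[4,-3,20,0,1],[0,0,30,0,1],[0,0,25,0,1],[0,0,0,0,0],[0,0,0,0,0],[0,0,0,0,0],[0,0,0,0,0],[0,0,0,0,0],[0,0,0,0,0]]]'; python3 - <<'E'
from h import *
to(508.5,187.6,zg=145,jaw=1.998)
d=cam("side"); crop(d,270,150,160,150,4,"s3.png")
E
```

```text
t: 4.17
eef_pos: [509.0, 186.3, 294.3]
ee_rot: [0.0, 0.977, 0.212, 0.001]
wrist_force: [-1.7, -0.7, 5.9]
finger_gap: 53.5
t 4.2 pos [509.  186.3 294.3] jaw -1.144 j6 1.28 gap 53.5
turn -0.000 ; shift after turn [ 0.1 -1.4  2.3] | w/o turn [ 0.1 -1.4  2.3] dist 1
```

View pics/s3.png

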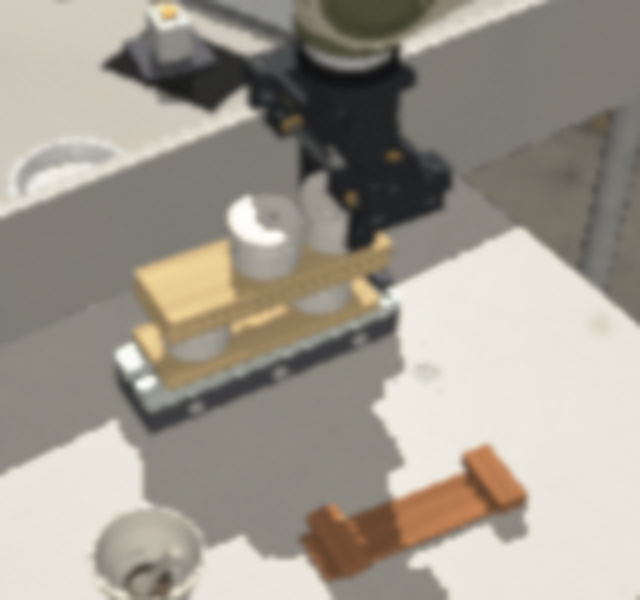

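```bash
python3 -m handwheel '[[[0,0,0,0,0],[0,0,0,0,0],[0,0,-8,0,0],[0,0,-16,0,0],[0,0,-16,0,0],[0,0,0,0,0]]]'; python3 - <<'E'
from h import *
d=cam("side"); crop(d,270,130,160,150,4,"s4.png")
E
```

```text
t: 4.72
eef_pos: [509.1, 186.5, 336.1]
ee_rot: [0.0, 0.977, 0.212, 0.003]
wrist_force: [0.3, -0.1, -0.8]
finger_gap: 53.9
```

View pics/s4.png

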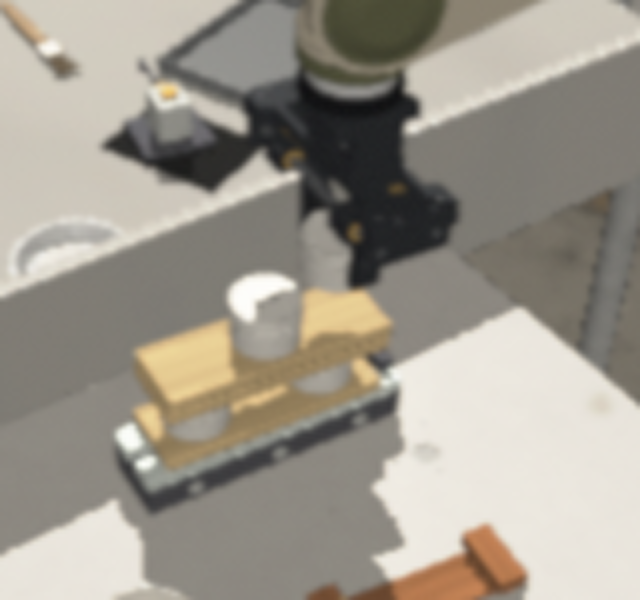

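```bash
python3 - <<'E'
from h import *
to(504.3,-423.9,zg=192)
to(559.9,-355.7,zg=192)
to(491.7,-300.1,zg=192)
to(436.1,-368.3,zg=192)
E
```

```text
t 4.8 pos [508.9 186.5 334.4] jaw -1.144 j6 1.28 gap 54.0
turn 0.000 ; shift after turn [-256.9  553.7   -4.9] | w/o turn [-256.9  553.7   -4.9] dist 610
t 4.8 pos [508.9 186.5 334.4] jaw -1.144 j6 1.28 gap 54.0
turn 0.000 ; shift after turn [-178.1  514.6   -4.7] | w/o turn [-178.1  514.6   -4.7] dist 545
t 4.8 pos [508.9 186.5 334.4] jaw -1.144 j6 1.28 gap 54.0
turn 0.000 ; shift after turn [-217.1  435.8   -4.9] | w/o turn [-217.1  435.8   -4.9] dist 487
t 4.8 pos [508.9 186.5 334.4] jaw -1.144 j6 1.28 gap 54.0
turn 0.000 ; shift after turn [-296.   474.8   -5.1] | w/o turn [-296.   474.8   -5.1] dist 560
```

```bash
python3 -m handwheel '[[[-8,17,-8,0,0],[-14,30,0,0,0],[-17,36,0,0,0],[-17,36,0,0,0],[-17,36,0,0,0],[-17,36,0,0,0],[-17,36,0,0,0],[-17,36,0,0,0],[-17,36,0,0,0],[-17,36,0,0,0],[-17,36,0,0,0],[-17,36,0,0,0]]]'; python3 -m handwheel '[[[-17,36,0,0,0],[-17,36,0,0,0],[-14,33,10,0,0],[-9,20,20,0,0],[-4,10,20,0,0],[-3,3,20,0,0],[0,0,10,0,0],[0,0,0,0,0]]]'; python3 - <<'E'
from h import *
to(504.3,-423.9,zg=32)
d=cam("top"); crop(d,380,160,140,130,5,"t4.png"); d=cam("side"); crop(d,260,100,150,120,5,"s5.png")
E
```

```text
t: 5.77
eef_pos: [501.9, -265.5, 339.9]
ee_rot: [-0.001, 0.977, 0.212, -0.0]
wrist_force: [0.9, 0.3, -1.0]
finger_gap: 53.6
t: 6.43
eef_pos: [500.9, -415.2, 257.6]
ee_rot: [-0.003, 0.977, 0.212, -0.001]
wrist_force: [-0.5, -0.2, -0.9]
finger_gap: 53.4
t 6.4 pos [ 500.9 -415.2  257.6] jaw -1.144 j6 0.27 gap 53.4
turn 0.000 ; shift after turn [-0.4  9.7 78.5] | w/o turn [-0.4  9.7 78.5] dist 9
```

View pics/t4.png

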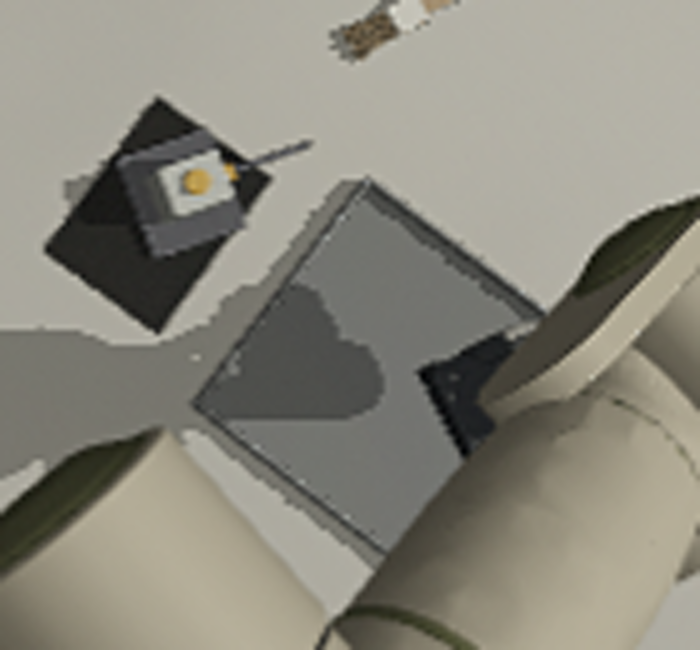

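View pics/s5.png

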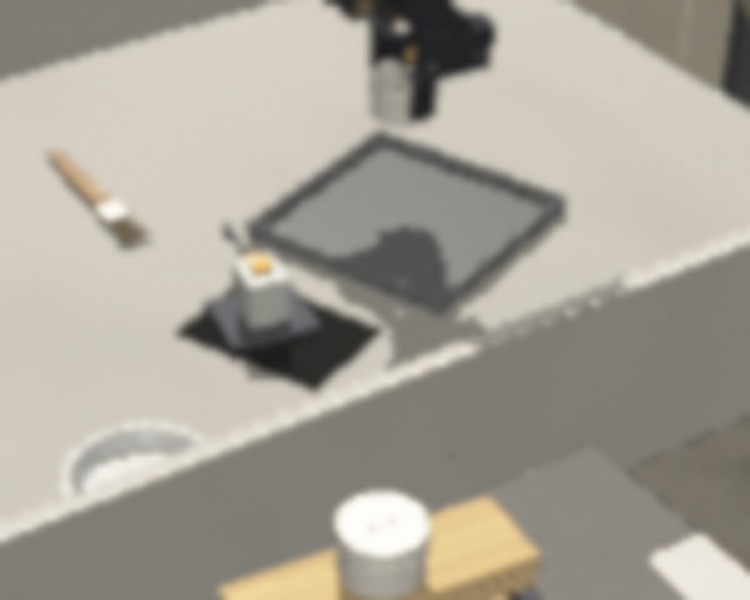

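```bash
python3 -m handwheel '[[[0,10,20,0,0],[0,0,25,0,0],[0,0,20,0,0],[0,0,8,0,0],[0,0,3,0,0],[0,0,0,0,0]]]'
```

```text
t: 7.03
eef_pos: [505.8, -424.7, 185.9]
ee_rot: [0.001, 0.977, 0.212, 0.0]
wrist_force: [-0.6, 0.3, -2.1]
finger_gap: 54.1
```

```bash
python3 -m handwheel '[[[0,0,3,0,0],[0,0,0,0,0]]]';python3 -m handwheel '[[[0,0,3,0,0],[0,0,0,0,0]]]'
```

```text
t: 7.2
eef_pos: [505.7, -424.9, 183.0]
ee_rot: [0.001, 0.977, 0.212, 0.0]
wrist_force: [-0.8, 0.8, -0.2]
finger_gap: 53.9
t: 7.37
eef_pos: [505.8, -425.1, 180.6]
ee_rot: [0.001, 0.977, 0.212, 0.001]
wrist_force: [-0.8, 1.6, 7.7]
finger_gap: 53.8
```

```bash
python3 -m handwheel '[[[0,0,0,0,0.75],[0,0,0,0,0.75],[0,0,0,0,0.75],[0,0,-20,0,0.75],[0,0,-40,0,1],[0,0,-40,0,1],[0,0,-40,0,1],[0,0,-30,0,1]]]'; python3 - <<'E'
from h import *
to(564.2,210.8,zg=200)
d=cam("side"); crop(d,260,100,150,120,5,"s6.png")
E
```

```text
t: 8.03
eef_pos: [505.4, -424.7, 352.7]
ee_rot: [0.001, 0.977, 0.212, 0.001]
wrist_force: [0.5, -0.6, -0.8]
finger_gap: 88.2
t 8.0 pos [ 505.4 -424.7  352.7] jaw -1.144 j6 0.27 gap 88.2
turn 0.000 ; shift after turn [ 316.6 -554.1    4.2] | w/o turn [ 316.6 -554.1    4.2] dist 638
```

View pics/s6.png

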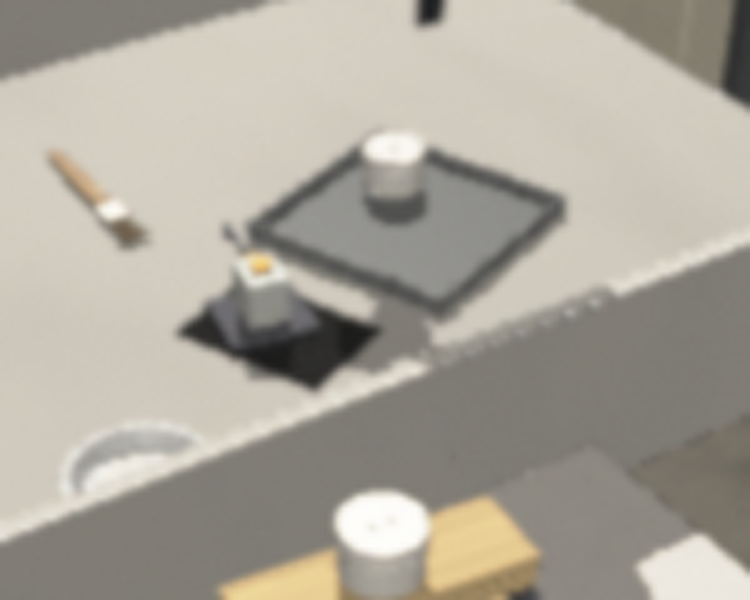

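```bash
python3 -m handwheel '[[[19,-33,0,0,1],[20,-35,0,0,1],[20,-35,0,0,1],[20,-35,0,0,1],[20,-35,0,0,1],[20,-35,0,0,1],[20,-35,0,0,1],[20,-35,0,0,1],[20,-35,0,0,1],[20,-35,0,0,1],[20,-35,0,0,1],[20,-35,0,0,1]]]'; python3 -m handwheel '[[[20,-35,0,0,1],[20,-35,0,0,1],[20,-35,0,0,1],[17,-31,0,0,1],[0,0,0,0,1],[0,0,0,0,1]]]'; python3 - <<'E'
from h import *
to(564.2,210.8,zg=146)
E
```

```text
t: 9.08
eef_pos: [549.8, 56.6, 348.8]
ee_rot: [-0.0, 0.977, 0.212, 0.0]
wrist_force: [0.7, 0.1, 0.0]
finger_gap: 88.0
t: 9.58
eef_pos: [563.5, 211.7, 348.3]
ee_rot: [0.0, 0.977, 0.213, -0.0]
wrist_force: [0.5, -0.5, 0.2]
finger_gap: 88.2
t 9.6 pos [563.5 211.7 348.3] jaw -1.141 j6 1.31 gap 88.2
turn 0.000 ; shift after turn [ 0.3  1.1 55.3] | w/o turn [ 0.3  1.1 55.3] dist 1
```

```bash
python3 -m handwheel '[[[0,1,30,0,1],[0,0,25,0,1],[0,0,0,0,0],[0,0,0,0,0],[0,0,0,0,0],[0,0,0,0,0],[0,0,0,0,0],[0,0,0,0,0],[0,0,0,0,0],[0,0,-10,0,0],[0,0,-25,0,0],[0,0,-10,0,0]]]'; python3 - <<'E'
from h import *
to(559.9,-355.7,zg=192)
d=cam("side"); crop(d,260,100,150,120,5,"s7.png")
E
```

```text
t: 10.58
eef_pos: [564.4, 209.5, 342.0]
ee_rot: [0.0, 0.977, 0.212, 0.002]
wrist_force: [0.5, 0.5, -0.3]
finger_gap: 53.7
t 10.6 pos [564.4 209.5 342. ] jaw -1.144 j6 1.30 gap 53.7
turn 0.000 ; shift after turn [-238.1  512.6    2.6] | w/o turn [-238.1  512.6    2.6] dist 565
```

View pics/s7.png

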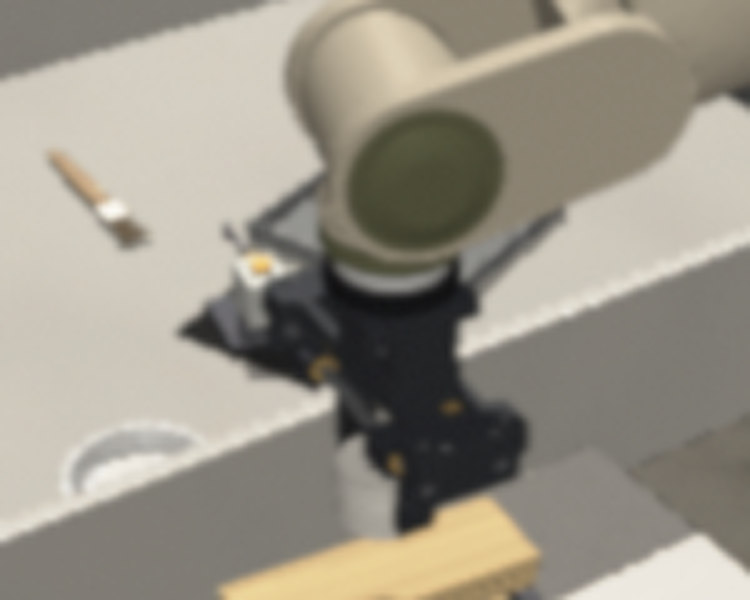

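```bash
python3 -m handwheel '[[[-8,17,0,0,0],[-14,30,0,0,0],[-17,36,0,0,0],[-17,36,0,0,0],[-17,36,0,0,0],[-17,36,0,0,0],[-17,36,0,0,0],[-17,36,0,0,0],[-17,36,0,0,0],[-17,36,0,0,0],[-17,36,0,0,0],[-17,36,0,0,0]]]'; python3 -m handwheel '[[[-17,36,0,0,0],[-14,33,0,0,0],[-9,20,10,0,0],[-6,10,20,0,0],[0,0,30,0,0],[0,0,30,0,0],[0,0,20,0,0],[0,0,10,0,0],[0,0,0,0,0]]]'; python3 - <<'E'
from h import *
to(559.9,-355.7,zg=32)
E
```

```text
t: 11.63
eef_pos: [557.5, -242.5, 338.6]
ee_rot: [-0.0, 0.977, 0.212, -0.0]
wrist_force: [1.5, -0.4, -1.0]
finger_gap: 53.3
t: 12.38
eef_pos: [556.7, -349.4, 216.4]
ee_rot: [-0.002, 0.977, 0.212, -0.001]
wrist_force: [-0.3, 0.4, -1.5]
finger_gap: 54.1
t 12.4 pos [ 556.7 -349.4  216.4] jaw -1.144 j6 0.41 gap 54.1
turn 0.000 ; shift after turn [ 0.4  7.2 37.3] | w/o turn [ 0.4  7.2 37.3] dist 7
```

```bash
python3 -m handwheel '[[[0,7,15,0,0],[0,0,14,0,0],[0,0,4,0,0],[0,0,0,0,0]]]'; python3 -m handwheel '[[[0,0,3,0,0],[0,0,0,0,0]]]'
```

```text
t: 12.72
eef_pos: [559.8, -355.8, 185.1]
ee_rot: [-0.001, 0.977, 0.212, -0.001]
wrist_force: [0.5, -0.5, -0.3]
finger_gap: 53.9
t: 12.88
eef_pos: [560.0, -356.0, 183.4]
ee_rot: [0.0, 0.977, 0.212, 0.0]
wrist_force: [0.2, 0.9, -0.8]
finger_gap: 53.9
```

```bash
python3 -m handwheel '[[[0,0,3,0,0],[0,0,0,0,0]]]'; python3 -m handwheel '[[[0,0,1,0,0],[0,0,0,0,0]]]'
```

```text
t: 13.05
eef_pos: [560.2, -356.2, 181.5]
ee_rot: [0.001, 0.977, 0.212, 0.001]
wrist_force: [-1.9, 1.9, 7.8]
finger_gap: 53.8
t: 13.22
eef_pos: [560.2, -356.2, 181.5]
ee_rot: [0.001, 0.977, 0.212, 0.001]
wrist_force: [-4.8, 3.7, 13.9]
finger_gap: 54.1
```

```bash
python3 -m handwheel '[[[0,0,0,0,0.75],[0,0,0,0,0.75],[0,0,0,0,0.75],[0,0,-20,0,0.75],[0,0,-40,0,1],[0,0,-40,0,1],[0,0,-40,0,1],[0,0,-30,0,1]]]'; python3 - <<'E'
from h import *
c=(563.75,210.8); 
d=cam("top"); crop(d,220,150,200,150,4,"t5.png",polys=[box(*c,0.427,119,190,64)]); d=cam("side"); crop(d,260,100,160,140,5,"s8.png",polys=[box(*c,0.427,119,190,64),box(*c,0.427,107,190,64)])
E
```

```text
t: 13.88
eef_pos: [559.8, -356.0, 352.6]
ee_rot: [0.001, 0.977, 0.212, 0.001]
wrist_force: [0.5, -0.1, 0.0]
finger_gap: 88.3
```

View pics/t5.png

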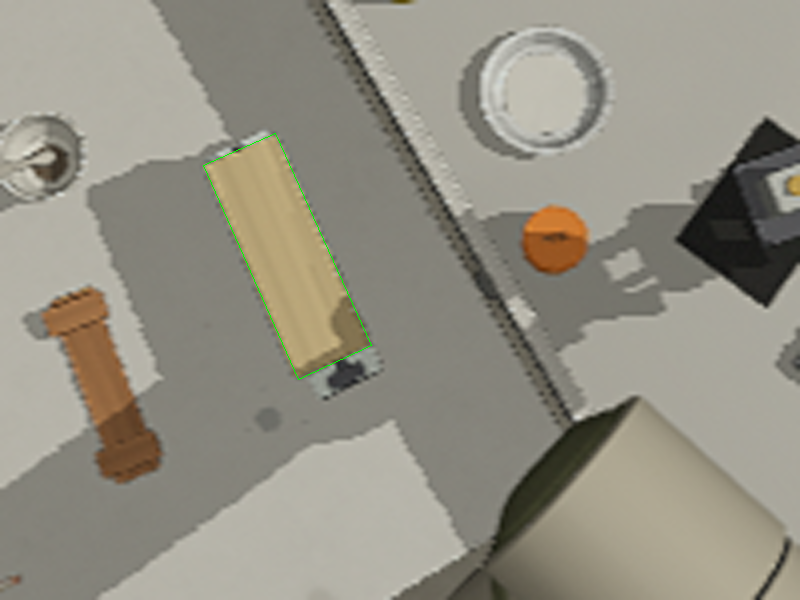

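View pics/s8.png

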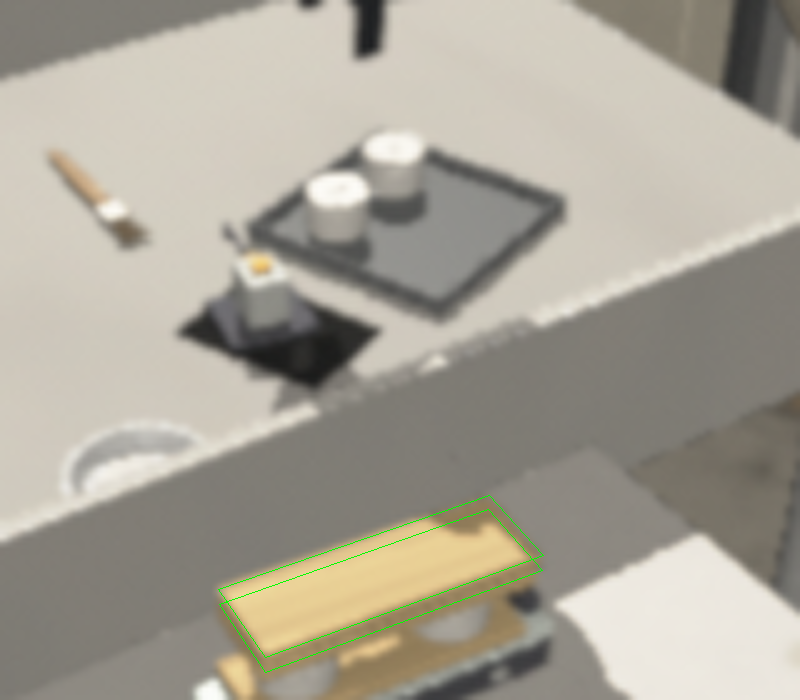

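```bash
python3 - <<'E'
from h import *
P=[]
x,y,w=467,375.5,0.395
c,s=np.cos(w),np.sin(w)
for sx in(65,-65): P.append(box(x+c*sx,y+s*sx,w,25,24,54))
d=cam("top"); crop(d,220,210,60,70,9,"t6.png",polys=P); d=cam("side"); crop(d,335,255,80,50,9,"s9.png",polys=P)
to(563.75,210.8,ztcp=330,jaw=1.998)
E
```

```text
t 14.1 pos [ 559.9 -356.   348.9] jaw -1.144 j6 0.40 gap 88.3
turn -0.000 ; shift after turn [ 238.4 -514.3   18.7] | w/o turn [ 238.2 -514.4   18.7] dist 567
```

View pics/t6.png

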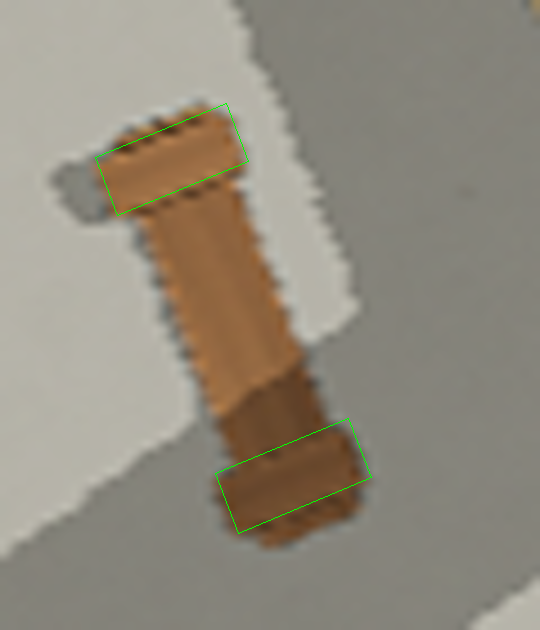

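View pics/s9.png

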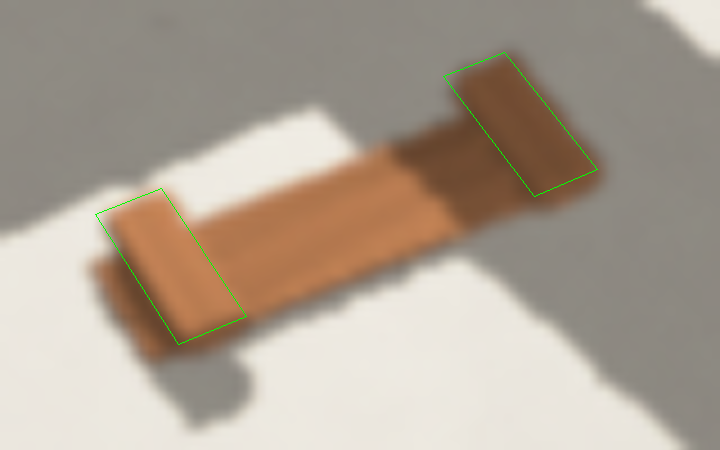

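```bash
python3 -m handwheel '[[[16,-34,0,0,1],[17,-37,0,0,1],[17,-37,0,0,1],[17,-37,0,0,1],[17,-37,0,0,1],[17,-37,0,0,1],[17,-37,0,0,1],[17,-37,0,0,1],[17,-37,0,0,1],[17,-37,0,0,1],[17,-37,0,0,1],[17,-37,0,0,1]]]'; python3 -m handwheel '[[[17,-36,0,0,1],[16,-35,10,0,1],[2,-3,10,0,1],[0,0,0,0,1],[0,0,0,0,1]]]'; python3 - <<'E'
from h import *
to(563.75,210.8,ztcp=274,jaw=1.998)
E
```

```text
t: 15.08
eef_pos: [561.6, 131.3, 347.0]
ee_rot: [-0.0, 0.977, 0.212, -0.002]
wrist_force: [-0.6, 0.0, -0.1]
finger_gap: 88.1
t: 15.5
eef_pos: [563.3, 210.8, 327.2]
ee_rot: [0.0, 0.977, 0.212, -0.002]
wrist_force: [0.1, -0.3, 0.7]
finger_gap: 88.0
t 15.5 pos [563.3 210.8 327.2] jaw -1.144 j6 1.31 gap 88.0
turn -0.000 ; shift after turn [ 0.6  0.2 53.2] | w/o turn [ 0.6  0.2 53.2] dist 0
```

```bash
python3 -m handwheel '[[[0,0,30,0,1],[0,0,20,0,1],[0,0,3,0,1],[0,0,0,0,1]]]'; python3 - <<'E'
from h import *
to(563.75,210.8,ztcp=274,jaw=1.998)
d=cam("side"); crop(d,280,180,100,80,8,"s10.png")
E
```

```text
t: 15.83
eef_pos: [563.6, 209.8, 275.4]
ee_rot: [0.0, 0.978, 0.211, -0.001]
wrist_force: [-0.3, 0.3, -0.7]
finger_gap: 88.2
t 15.8 pos [563.6 209.8 275.4] jaw -1.146 j6 1.31 gap 88.2
turn -0.002 ; shift after turn [ 0.5 -0.8  1.4] | w/o turn [ 0.5 -0.8  1.4] dist 1
```

View pics/s10.png

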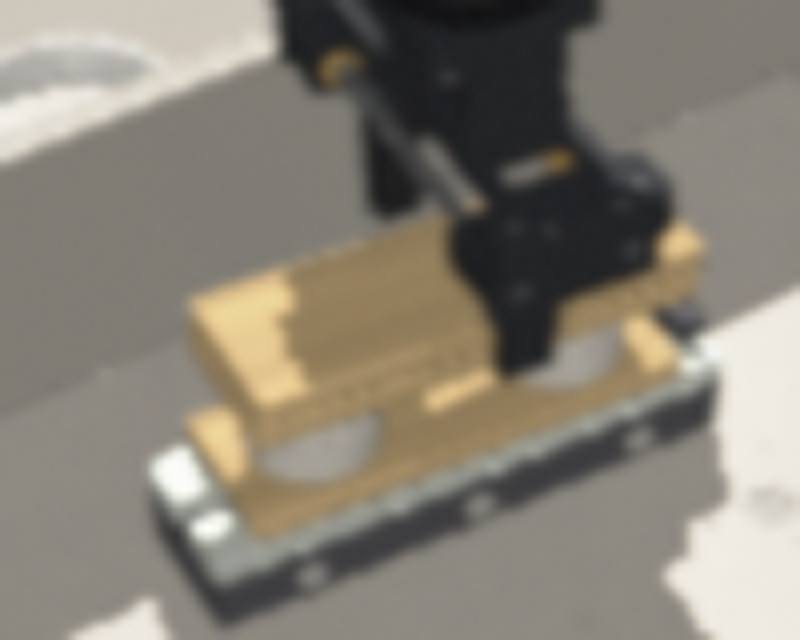

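```bash
python3 -m handwheel '[[[0,0,0,0,0],[0,0,0,0,0],[0,0,0,0,0],[0,0,0,0,0],[0,0,0,0,0],[0,0,-4,0,0],[0,0,-10,0,0],[0,0,-20,0,0],[0,0,0,0,0]]]'; python3 - <<'E'
from h import *
to(465.5,375,ztcp=310,jaw=np.pi/2+.39)
d=cam("side"); crop(d,280,160,100,100,6,"s11.png")
E
```

```text
t: 16.63
eef_pos: [563.9, 211.4, 313.8]
ee_rot: [0.0, 0.977, 0.212, 0.003]
wrist_force: [0.4, 1.0, -1.0]
finger_gap: 63.3
t 16.6 pos [563.9 211.4 313.8] jaw -1.144 j6 1.31 gap 63.3
turn 0.037 ; shift after turn [ -28.8 -188.7    3.4] | w/o turn [ -21.8 -189.6    3.4] dist 191
```

View pics/s11.png

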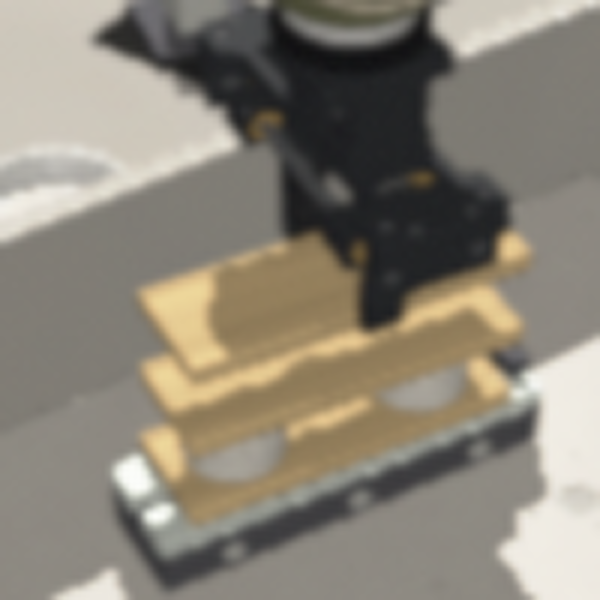

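```bash
python3 -m handwheel '[[[0,-5,0,0.037,0],[-3,-18,0,0,0],[-5,-31,0,0,0],[-5,-34,0,0,0],[-5,-34,10,0,0],[-5,-34,20,0,0],[-4,-22,20,0,0],[-2,-10,20,0,0],[0,0,10,0,0],[0,0,0,0,0],[0,0,0,0,0]]]'; python3 - <<'E'
from h import *
to(465.5,375,ztcp=195,jaw=np.pi/2+.39)
P=[]
x,y,w=465.5,375,0.39
c,s=np.cos(w),np.sin(w)
for sx in(65,-65): P.append(box(x+c*sx,y+s*sx,w,25,24,54))
d=cam("side"); crop(d,320,210,110,100,7,"s12.png",polys=P)
E
```

```text
t: 17.6
eef_pos: [465.6, 373.4, 229.9]
ee_rot: [0.0, 0.981, 0.193, -0.0]
wrist_force: [1.0, 0.8, -1.0]
finger_gap: 63.4
t 17.6 pos [465.6 373.4 229.9] jaw -1.182 j6 1.66 gap 63.4
turn -0.001 ; shift after turn [ 0.6 -1.5 34.9] | w/o turn [ 0.6 -1.5 34.9] dist 2
```

View pics/s12.png

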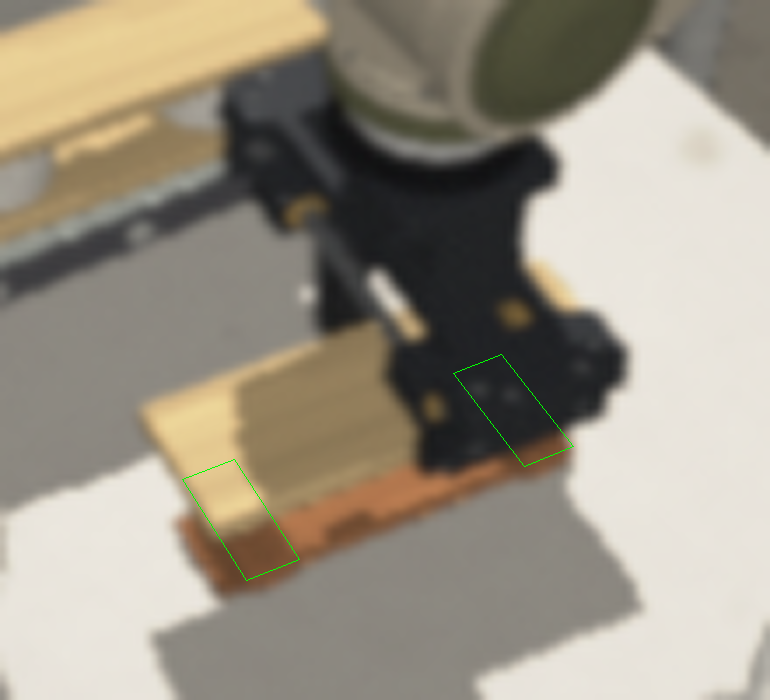

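```bash
python3 -m handwheel '[[[0.5,-1.5,15,0,0],[0,0,12,0,0],[0,0,4,0,0],[0,0,0,0,0]]]'; python3 -m handwheel '[[[0,0,3,0,0],[0,0,0,0,0]]]'
```

```text
t: 17.98
eef_pos: [465.0, 375.0, 198.2]
ee_rot: [0.0, 0.981, 0.193, -0.001]
wrist_force: [0.4, -0.3, -0.7]
finger_gap: 63.4
t: 18.15
eef_pos: [465.2, 375.5, 196.4]
ee_rot: [-0.0, 0.981, 0.194, 0.001]
wrist_force: [-0.1, -0.0, -1.7]
finger_gap: 63.4
```

```bash
python3 -m handwheel '[[[0,0,2,0,0],[0,0,0,0,0]]]'; python3 -m handwheel '[[[0,0,1.5,0,0],[0,0,0,0,0]]]'
```

```text
t: 18.32
eef_pos: [465.1, 375.6, 196.2]
ee_rot: [-0.0, 0.981, 0.194, 0.001]
wrist_force: [-4.4, -4.5, 15.2]
finger_gap: 63.7
t: 18.48
eef_pos: [465.2, 375.7, 196.1]
ee_rot: [0.0, 0.981, 0.194, 0.001]
wrist_force: [-10.0, -8.3, 26.1]
finger_gap: 63.4
```

```bash
python3 -m handwheel '[[[0,0,-2,0,1],[0,0,0,0,1],[0,0,0,0,1],[0,0,0,0,1],[0,0,-20,0,1],[0,0,-40,0,1],[0,0,-40,0,1],[0,0,-20,0,1],[5,30,0,0,1],[5,40,0,0,1]]]'; python3 - <<'E'
from h import *
d=cam("side"); crop(d,320,210,110,100,7,"s13.png",polys=[box(465.5,375,.39,37,190,64)])
d=cam("top"); crop(d,200,180,120,110,6,"t7.png",polys=[box(465.5,375,.39,37,190,64),box(563.75,210.8,.427,106,190,64)])
to(563.75,210.8,ztcp=310,jaw=1.998)
E
```

```text
t: 19.32
eef_pos: [500.1, 315.7, 315.9]
ee_rot: [-0.0, 0.981, 0.196, 0.001]
wrist_force: [1.0, -0.7, -0.9]
finger_gap: 88.2
t 19.4 pos [502.8 311.2 314.4] jaw -1.185 j6 1.54 gap 87.8
turn -0.042 ; shift after turn [ 13.9 116.6   4.5] | w/o turn [ 18.7 116.    4.5] dist 117
```

View pics/s13.png

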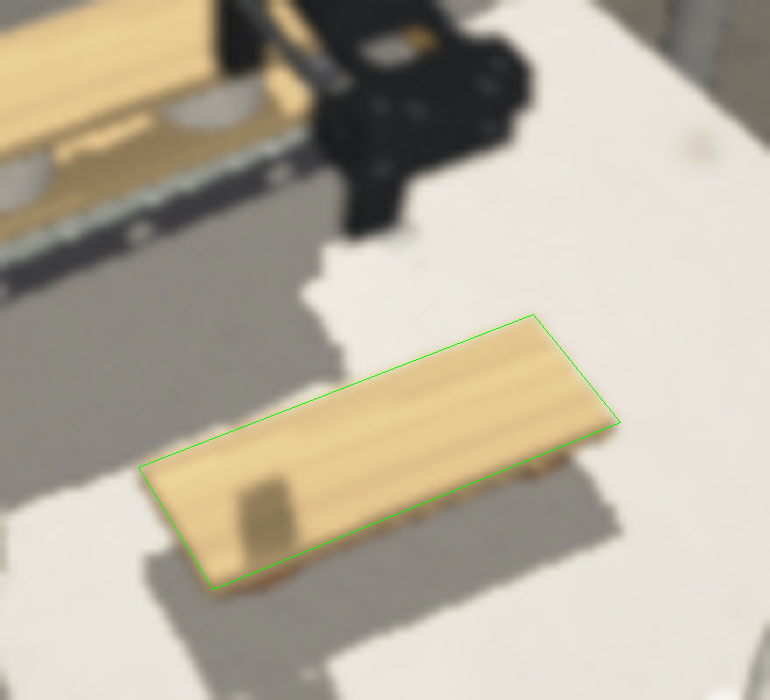

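View pics/t7.png

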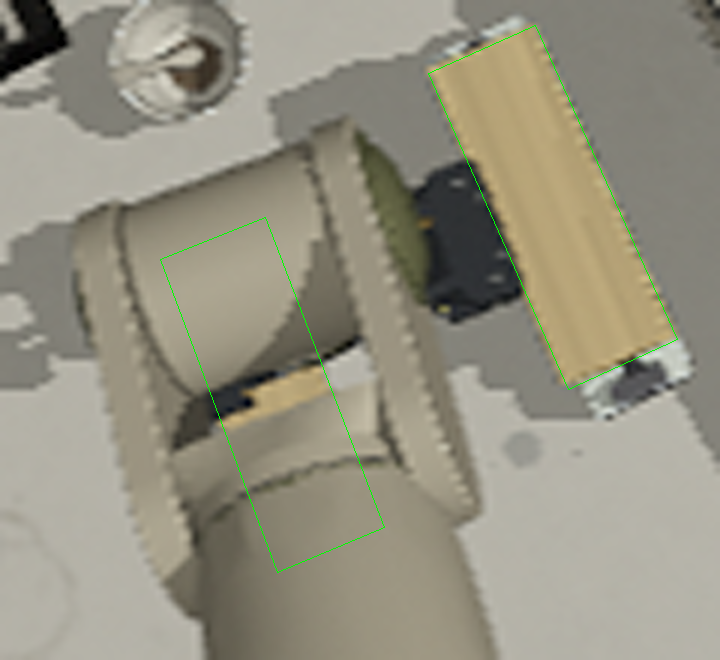

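```bash
python3 -m handwheel '[[[5,40,0,-0.042,1],[9,40,0,0,1],[0,37,15,0,1],[0,0,20,0,1],[0,0,15,0,1],[0,0,0,0,1],[0,0,0,0,1]]]'; python3 - <<'E'
from h import *
to(563.75,211.3,ztcp=261,jaw=1.998)
E
```

```text
t: 20.0
eef_pos: [560.8, 213.8, 264.0]
ee_rot: [-0.0, 0.977, 0.214, -0.001]
wrist_force: [0.5, 0.5, 1.0]
finger_gap: 88.2
t 20.0 pos [560.8 213.8 264. ] jaw -1.139 j6 1.31 gap 88.2
turn 0.005 ; shift after turn [1.7 3.5 3. ] | w/o turn [1.7 3.5 3. ] dist 4
```

```bash
python3 -m handwheel '[[[1.7,3.5,3,0.004,1],[0,0,0,0,1],[0,0,0,0,0],[0,0,0,0,0],[0,0,0,0,0],[0,0,0,0,0],[0,0,0,0,0],[0,0,-4,0,0],[0,0,-10,0,0],[0,0,-20,0,0],[0,0,0,0,0]]]'; python3 - <<'E'
from h import *
to(465.5,375,ztcp=300,jaw=np.pi/2+.39)
d=cam("side"); crop(d,280,160,100,100,6,"s14.png")
E
```

```text
t: 20.92
eef_pos: [564.5, 211.0, 299.3]
ee_rot: [0.0, 0.977, 0.212, 0.003]
wrist_force: [0.5, -0.2, 0.7]
finger_gap: 63.9
t 20.9 pos [564.5 211.  299.3] jaw -1.143 j6 1.31 gap 63.9
turn 0.038 ; shift after turn [ -29.2 -189.3   -1.1] | w/o turn [ -22.  -190.2   -1.1] dist 192
```

View pics/s14.png

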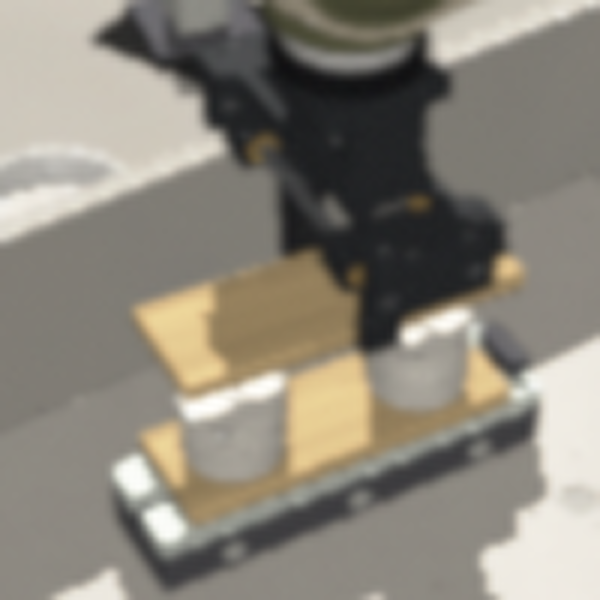

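```bash
python3 -m handwheel '[[[0,-5,-5,0.037,0],[-3,-18,0,0,0],[-5,-31,0,0,0],[-5,-34,0,0,0],[-5,-34,0,0,0],[-5,-34,15,0,0],[-4,-22,20,0,0],[-2,-11,20,0,0],[0,0,15,0,0],[0,0,0,0,0],[0,0,0,0,0]]]'; python3 - <<'E'
from h import *
to(465.5,375,ztcp=206,jaw=np.pi/2+.39)
E
```

```text
t: 21.88
eef_pos: [464.9, 374.4, 229.7]
ee_rot: [0.0, 0.981, 0.194, -0.001]
wrist_force: [-0.1, -0.6, -1.6]
finger_gap: 63.6
t 21.9 pos [464.9 374.4 229.7] jaw -1.180 j6 1.66 gap 63.6
turn 0.001 ; shift after turn [ 0.8 -0.3 23.7] | w/o turn [ 0.8 -0.3 23.7] dist 1
```

```bash
python3 -m handwheel '[[[0.5,0,10,0,0],[0,0,7,0,0],[0,0,3,0,0],[0,0,0,0,0]]]'; python3 -m handwheel '[[[0,0,2,0,0],[0,0,0,0,0]]]'; python3 -m handwheel '[[[0,0,2,0,0],[0,0,0,0,0]]]'
```

```text
t: 22.22
eef_pos: [465.5, 374.4, 209.7]
ee_rot: [0.0, 0.981, 0.194, -0.001]
wrist_force: [-0.4, 0.9, -0.8]
finger_gap: 63.5
t: 22.38
eef_pos: [465.5, 374.6, 208.4]
ee_rot: [-0.0, 0.981, 0.194, 0.0]
wrist_force: [0.2, 0.8, -1.8]
finger_gap: 63.7
t: 22.55
eef_pos: [465.4, 374.7, 206.3]
ee_rot: [0.0, 0.981, 0.194, -0.0]
wrist_force: [0.3, -0.6, -2.4]
finger_gap: 63.8
```

```bash
python3 -m handwheel '[[[0,0,2,0,0],[0,0,0,0,0]]]'; python3 -m handwheel '[[[0,0,1,0,0],[0,0,0,0,0]]]'
```

```text
t: 22.72
eef_pos: [465.5, 374.8, 205.3]
ee_rot: [-0.0, 0.981, 0.194, 0.0]
wrist_force: [-2.2, -1.4, 5.7]
finger_gap: 63.9
t: 22.88
eef_pos: [465.5, 374.8, 205.3]
ee_rot: [-0.0, 0.981, 0.194, 0.001]
wrist_force: [-5.0, -3.7, 14.2]
finger_gap: 63.2
```

```bash
python3 -m handwheel '[[[0,0,-1,0,1],[0,0,0,0,1],[0,0,0,0,1],[0,0,0,0,1],[0,0,-20,0,1],[0,0,-40,0,1],[0,0,-40,0,1],[0,0,0,0,1]]]'; python3 - <<'E'
from h import *
c=np.array([563.75,210.8]);e=np.array([np.cos(.427),np.sin(.427)])
P=[circ(*(c+50*e),94,28.5),circ(*(c-50*e),94,28.5)]
d=cam("side"); crop(d,280,170,150,130,5,"s15.png",polys=P+[box(465.5,375,.39,49,190,64)])
d=cam("top"); crop(d,200,180,120,110,6,"t8.png",polys=P+[box(*c,.427,57,190,64)])
print((c+50*e),(c-50*e))
E
```

```text
t: 23.55
eef_pos: [466.3, 375.3, 312.0]
ee_rot: [-0.002, 0.981, 0.194, 0.006]
wrist_force: [0.5, 0.1, 1.9]
finger_gap: 88.2
[609.26061349 231.50710167] [518.23938651 190.09289833]
```

View pics/s15.png

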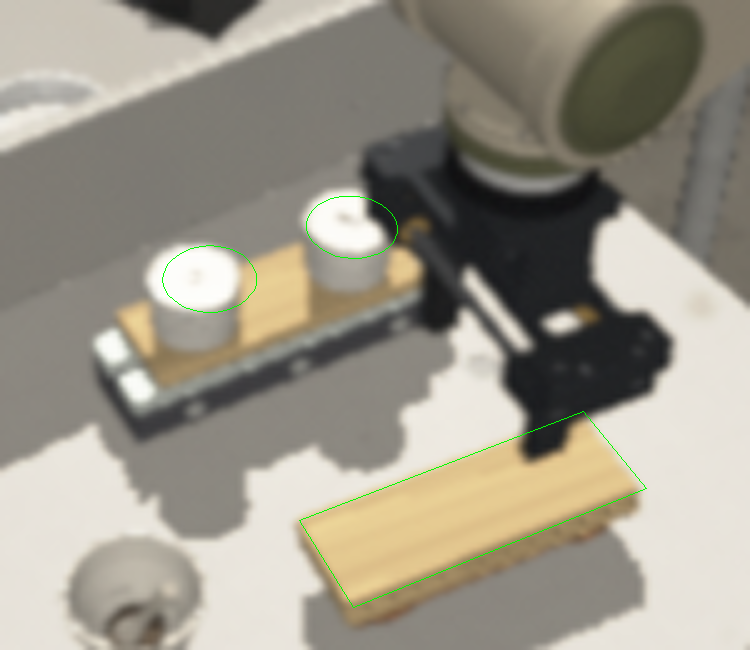

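View pics/t8.png

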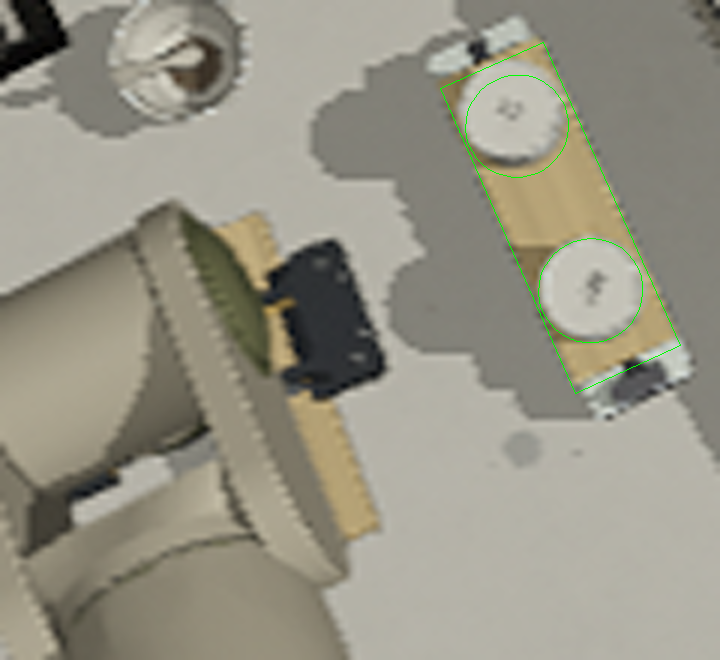

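```bash
python3 - <<'E'
from h import *
d=cam("top")
p=unproj(d,(np.array([(513,110),(590.5,288)])+.5)/6-.5+[200,180],94.5)[:,:2]; print(p)
to(*p[1],ztcp=310,jaw=1.998)
E
```

```text
[[617.88726319 233.61444544]
 [519.36725434 189.98368641]]
t 23.7 pos [465.3 374.6 303.9] jaw -1.180 j6 1.66 gap 88.2
turn -0.036 ; shift after turn [-27.3 190.5  -6.1] | w/o turn [-20.3 191.3  -6.1] dist 192
```

```bash
python3 -m handwheel '[[[-5,38,0,-0.036,1],[-5,38,0,0,1],[-6,38,0,0,1],[-6,38,0,0,1],[-4,38,0,0,1],[0,0,20,0,1],[0,0,0,0,1],[0,0,0,0,1]]]'; python3 - <<'E'
from h import *
to(519.4,190,ztcp=233,jaw=1.998)
E
```

```text
t: 24.37
eef_pos: [518.7, 190.7, 282.7]
ee_rot: [-0.0, 0.977, 0.212, -0.002]
wrist_force: [0.2, 0.7, 0.4]
finger_gap: 88.1
t 24.4 pos [518.7 190.7 282.7] jaw -1.144 j6 1.28 gap 88.1
turn -0.001 ; shift after turn [ 0.6  1.  49.7] | w/o turn [ 0.6  1.  49.7] dist 1
```

```bash
python3 -m handwheel '[[[0.6,1,20,0,1],[0,0,20,0,1],[0,0,10,0,1],[0,0,0,0,0],[0,0,0,0,0],[0,0,0,0,0],[0,0,0,0,0],[0,0,0,0,0],[0,0,0,0,0],[0,0,0,0,0]]]';  python3 -m handwheel '[[[0,0,-10,0,0],[0,0,-30,0,0],[0,0,-40,0,0],[0,0,-25,0,0]]]'; python3 - <<'E'
from h import *
to(491.7,-300.1,ztcp=337)
d=cam("side"); crop(d,260,120,150,130,5,"s16.png")
E
```

```text
t: 25.2
eef_pos: [520.2, 190.0, 235.2]
ee_rot: [0.0, 0.977, 0.212, 0.001]
wrist_force: [-1.0, -0.0, 5.1]
finger_gap: 53.6
t: 25.53
eef_pos: [520.0, 190.0, 343.2]
ee_rot: [0.0, 0.977, 0.212, 0.001]
wrist_force: [0.2, 0.7, 0.1]
finger_gap: 53.9
t 25.5 pos [520.  190.  343.2] jaw -1.144 j6 1.28 gap 53.9
turn 0.000 ; shift after turn [-228.6  434.4    5.9] | w/o turn [-228.6  434.4    5.9] dist 491
```

View pics/s16.png

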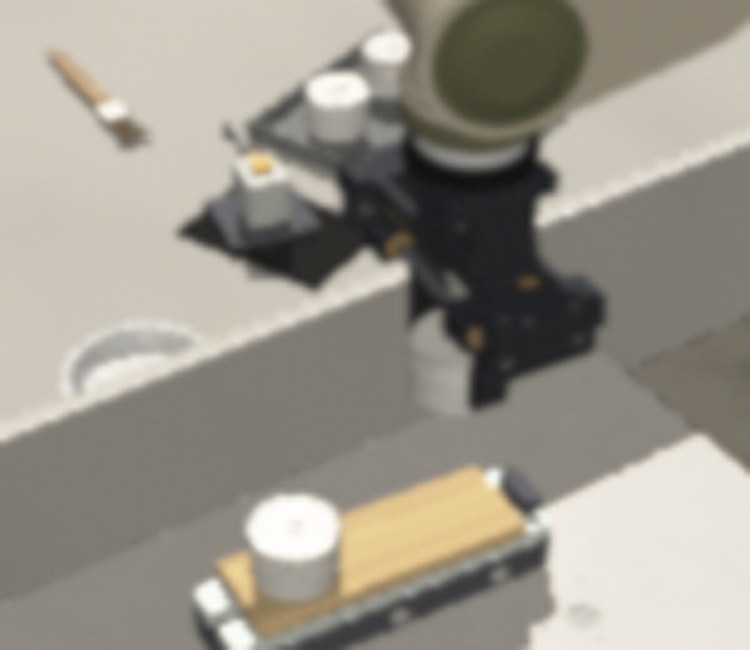

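```bash
python3 -m handwheel '[[[-9,17,0,0,0],[-16,30,0,0,0],[-19,36,0,0,0],[-19,36,0,0,0],[-19,36,0,0,0],[-19,36,0,0,0],[-19,36,0,0,0],[-19,36,0,0,0],[-19,36,0,0,0],[-19,36,0,0,0],[-19,36,0,0,0],[-16,32,0,0,0]]]'; python3 -m handwheel '[[[-11,18,0,0,0],[-5,10,20,0,0],[0,0,30,0,0],[0,0,30,0,0],[0,0,30,0,0],[0,0,20,0,0],[0,0,10,0,0],[0,0,0,0,0]]]'; python3 - <<'E'
from h import *
to(491.7,-300.1,ztcp=182)
E
```

```text
t: 26.58
eef_pos: [493.1, -267.1, 339.7]
ee_rot: [0.0, 0.977, 0.211, -0.0]
wrist_force: [0.5, -0.1, -0.9]
finger_gap: 53.9
t: 27.25
eef_pos: [490.6, -296.5, 197.8]
ee_rot: [-0.002, 0.977, 0.212, -0.001]
wrist_force: [-0.5, 0.6, -0.6]
finger_gap: 53.7
t 27.2 pos [ 490.6 -296.5  197.8] jaw -1.144 j6 0.40 gap 53.7
turn 0.000 ; shift after turn [-0.4  3.8 15.7] | w/o turn [-0.4  3.8 15.7] dist 4
```

```bash
python3 -m handwheel '[[[0,4,8,0,0],[0,0,4,0,0],[0,0,0,0,0]]]'; python3 -m handwheel '[[[0,0,3,0,0],[0,0,0,0,0]]]'; python3 -m handwheel '[[[0,0,2,0,0],[0,0,0,0,0]]]'
```

```text
t: 27.5
eef_pos: [492.7, -300.6, 187.6]
ee_rot: [0.0, 0.977, 0.212, 0.0]
wrist_force: [0.7, 0.6, -1.0]
finger_gap: 53.8
t: 27.67
eef_pos: [492.6, -300.4, 184.6]
ee_rot: [0.0, 0.977, 0.212, 0.0]
wrist_force: [-0.6, -0.3, -1.1]
finger_gap: 53.6
t: 27.83
eef_pos: [492.5, -300.3, 182.4]
ee_rot: [0.0, 0.977, 0.212, 0.0]
wrist_force: [-0.3, 0.8, -0.7]
finger_gap: 53.7
```

```bash
python3 -m handwheel '[[[0,0,1.5,0,0],[0,0,0,0,0]]]'; python3 -m handwheel '[[[0,0,1,0,0],[0,0,0,0,0]]]'
```

```text
t: 28.0
eef_pos: [492.6, -300.4, 181.9]
ee_rot: [0.0, 0.977, 0.212, 0.0]
wrist_force: [-2.9, 2.0, 8.1]
finger_gap: 53.3
t: 28.17
eef_pos: [492.7, -300.4, 181.8]
ee_rot: [0.0, 0.977, 0.212, 0.0]
wrist_force: [-7.2, 5.4, 18.0]
finger_gap: 53.5
```

```bash
python3 -m handwheel '[[[0,0,0,0,0.75],[0,0,0,0,0.75],[0,0,0,0,0.75],[0,0,-20,0,0.75],[0,0,-40,0,1],[0,0,-40,0,1],[0,0,-40,0,1],[0,0,0,0,1]]]'; python3 - <<'E'
from h import *
to(617.9,233.6,ztcp=310,jaw=1.998)
E
```

```text
t: 28.83
eef_pos: [493.3, -300.9, 327.6]
ee_rot: [0.005, 0.977, 0.212, 0.004]
wrist_force: [0.6, -0.3, 0.5]
finger_gap: 87.7
t 28.8 pos [ 493.3 -300.9  327.6] jaw -1.144 j6 0.39 gap 87.7
turn -0.000 ; shift after turn [ 334.8 -435.    14.2] | w/o turn [ 334.7 -435.1   14.2] dist 549
```

```bash
python3 -m handwheel '[[[24,-31,0,0,1],[24,-31,0,0,1],[24,-31,0,0,1],[24,-31,0,0,1],[24,-31,0,0,1],[24,-31,0,0,1],[24,-31,0,0,1],[24,-31,0,0,1],[24,-31,0,0,1],[24,-31,0,0,1],[24,-31,0,0,1],[24,-31,0,0,1]]]';python3 -m handwheel '[[[24,-31,0,0,1],[23,-31,10,0,1],[0,-1,20,0,1],[0,0,0,0,1],[0,0,0,0,1]]]'; python3 - <<'E'
from h import *
to(617.9,233.6,ztcp=233,jaw=1.998)
E
```

```text
t: 29.83
eef_pos: [600.8, 159.5, 319.5]
ee_rot: [-0.0, 0.977, 0.212, -0.0]
wrist_force: [1.0, -0.0, 0.2]
finger_gap: 88.0
t: 30.25
eef_pos: [617.3, 234.1, 288.8]
ee_rot: [0.0, 0.977, 0.212, -0.001]
wrist_force: [-0.3, -0.1, -0.2]
finger_gap: 88.0
t 30.2 pos [617.3 234.1 288.8] jaw -1.144 j6 1.33 gap 88.0
turn -0.000 ; shift after turn [ 0.5  0.7 55.8] | w/o turn [ 0.5  0.7 55.8] dist 1
```

```bash
python3 -m handwheel '[[[0.5,0.7,25,0,1],[0,0,20,0,1],[0,0,10,0,1],[0,0,0,0,0],[0,0,0,0,0],[0,0,0,0,0],[0,0,0,0,0],[0,0,0,0,0],[0,0,0,0,0],[0,0,0,0,0]]]';  python3 -m handwheel '[[[0,0,-10,0,0],[0,0,-30,0,0],[0,0,-40,0,0],[0,0,-30,0,0]]]'; python3 - <<'E'
from h import *
to(436.1,-368.3,ztcp=340)
E
```

```text
t: 31.08
eef_pos: [618.4, 233.8, 236.0]
ee_rot: [0.0, 0.977, 0.212, 0.001]
wrist_force: [-1.4, -1.0, 6.3]
finger_gap: 54.4
t: 31.42
eef_pos: [618.0, 233.9, 348.0]
ee_rot: [-0.0, 0.977, 0.212, 0.001]
wrist_force: [0.6, 0.2, -0.8]
finger_gap: 54.4
t 31.4 pos [618.  233.9 348. ] jaw -1.144 j6 1.33 gap 54.4
turn 0.000 ; shift after turn [-414.9  472.8    7.5] | w/o turn [-414.9  472.8    7.5] dist 629
```

```bash
python3 -m handwheel '[[[-13,15,0,0,0],[-22,25,0,0,0],[-26,30,0,0,0],[-26,30,0,0,0],[-26,30,0,0,0],[-26,30,0,0,0],[-26,30,0,0,0],[-26,30,0,0,0],[-26,30,0,0,0],[-26,30,0,0,0],[-26,30,0,0,0],[-26,30,0,0,0]]]'; python3 -m handwheel '[[[-26,30,0,0,0],[-26,30,0,0,0],[-26,30,0,0,0],[-24,26,10,0,0],[-13,15,20,0,0],[-5,5,30,0,0],[0,0,30,0,0],[0,0,30,0,0],[0,0,20,0,0],[0,0,8,0,0],[0,0,0,0,0]]]'; python3 - <<'E'
from h import *
to(436.1,-368.3,ztcp=182)
E
```

```text
t: 32.42
eef_pos: [489.4, -199.4, 345.5]
ee_rot: [0.0, 0.977, 0.212, 0.0]
wrist_force: [0.8, -0.5, -0.9]
finger_gap: 54.2
t: 33.33
eef_pos: [437.3, -371.1, 195.8]
ee_rot: [-0.001, 0.977, 0.212, -0.001]
wrist_force: [0.1, 0.5, -0.6]
finger_gap: 54.6
t 33.3 pos [ 437.3 -371.1  195.8] jaw -1.144 j6 0.24 gap 54.6
turn 0.000 ; shift after turn [ 0.1 -3.  13.8] | w/o turn [ 0.1 -3.  13.8] dist 3
```

```bash
python3 -m handwheel '[[[0,-3,6,0,0],[0,0,4,0,0],[0,0,0,0,0]]]'; python3 -m handwheel '[[[0,0,2,0,0],[0,0,0,0,0]]]'; python3 -m handwheel '[[[0,0,1.5,0,0],[0,0,0,0,0]]]'
```

```text
t: 33.58
eef_pos: [436.3, -368.4, 187.3]
ee_rot: [0.0, 0.977, 0.212, 0.0]
wrist_force: [0.2, -0.1, -0.5]
finger_gap: 54.6
t: 33.75
eef_pos: [436.3, -368.6, 185.3]
ee_rot: [0.0, 0.977, 0.212, 0.0]
wrist_force: [-0.6, -0.1, -1.2]
finger_gap: 54.7
t: 33.92
eef_pos: [436.2, -368.6, 183.5]
ee_rot: [0.0, 0.977, 0.212, 0.0]
wrist_force: [0.3, 0.4, -0.9]
finger_gap: 54.6
```

```bash
python3 -m handwheel '[[[0,0,1.5,0,0],[0,0,0,0,0]]]'; python3 -m handwheel '[[[0,0,1.5,0,0],[0,0,0,0,0]]]'
```

```text
t: 34.08
eef_pos: [436.3, -368.7, 182.7]
ee_rot: [0.0, 0.977, 0.212, 0.0]
wrist_force: [-1.6, 0.9, 5.3]
finger_gap: 54.6
t: 34.25
eef_pos: [436.3, -368.6, 182.6]
ee_rot: [0.0, 0.977, 0.212, 0.0]
wrist_force: [-7.6, 6.5, 20.9]
finger_gap: 54.4
```

```bash
python3 -m handwheel '[[[0,0,0,0,0.75],[0,0,0,0,0.75],[0,0,0,0,0.75],[0,0,-20,0,0.75],[0,0,-40,0,1],[0,0,-40,0,1],[0,0,-40,0,1],[0,0,-10,0,1]]]'; python3 - <<'E'
from h import *
d=cam("side"); crop(d,270,110,150,120,5,"s17.png")
c=(563,210.5)
d=cam("top"); crop(d,270,180,60,80,8,"t9.png",polys=[box(*c,.432,57,190,64)])
to(*c,ztcp=300,jaw=.432+np.pi/2)
E
```

```text
t: 34.92
eef_pos: [436.6, -368.9, 336.6]
ee_rot: [0.004, 0.977, 0.212, 0.002]
wrist_force: [0.4, -0.6, 0.7]
finger_gap: 87.8
t 35.0 pos [ 436.4 -368.6  332.3] jaw -1.144 j6 0.24 gap 88.3
turn -0.005 ; shift after turn [ 357.5 -473.    30.6] | w/o turn [ 355.  -474.9   30.6] dist 593
```

View pics/s17.png

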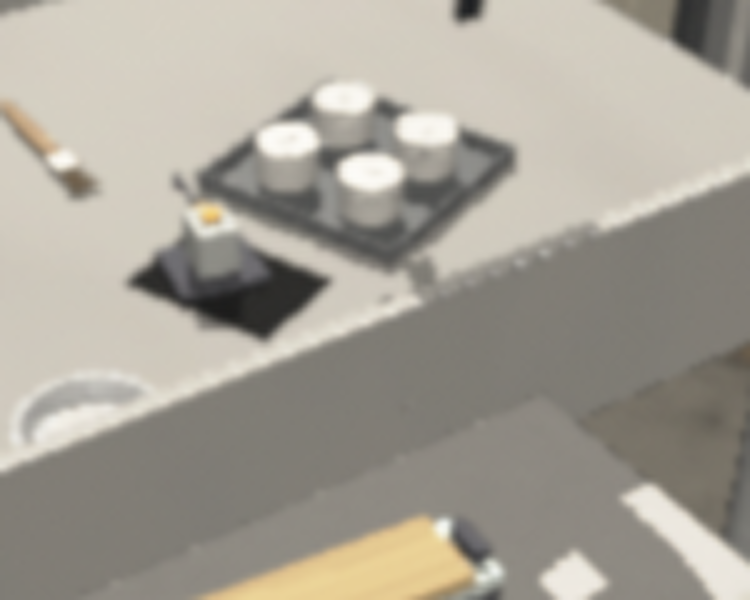

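View pics/t9.png

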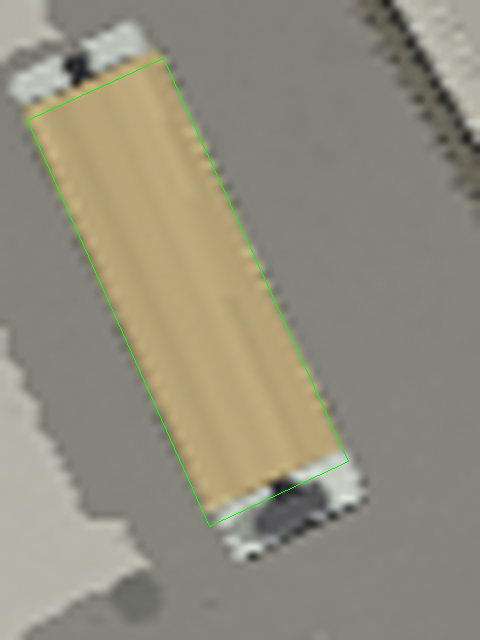

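```bash
python3 - <<'E'
from h import *
to(566,211.9,ztcp=300,jaw=.432+np.pi/2)
E
python3 -m handwheel '[[[24,-32,0,-0.005,1],[24,-32,0,0,1],[24,-32,0,0,1],[24,-32,0,0,1],[24,-32,0,0,1],[24,-32,0,0,1],[24,-32,0,0,1],[24,-32,0,0,1],[24,-32,0,0,1],[24,-32,0,0,1],[24,-32,0,0,1],[24,-32,0,0,1]]]';python3 -m handwheel '[[[24,-32,0,0,1],[24,-30,20,0,1],[21,-26,30,0,1],[0,0,20,0,1],[0,0,0,0,1],[0,0,0,0,1]]]'; python3 - <<'E'
from h import *
to(566,211.9,ztcp=211,jaw=.432+np.pi/2)
E
```

```text
t 35.0 pos [ 436.4 -368.6  332.3] jaw -1.144 j6 0.24 gap 88.3
turn -0.005 ; shift after turn [ 360.8 -473.1   30.6] | w/o turn [ 358.3 -474.9   30.6] dist 595
t: 36.02
eef_pos: [537.1, 102.8, 327.9]
ee_rot: [-0.0, 0.977, 0.214, -0.002]
wrist_force: [0.7, -1.3, -0.7]
finger_gap: 88.0
t: 36.52
eef_pos: [561.8, 205.5, 261.1]
ee_rot: [-0.0, 0.977, 0.214, -0.002]
wrist_force: [0.0, -0.6, 0.4]
finger_gap: 88.0
t 36.5 pos [561.8 205.5 261.1] jaw -1.139 j6 1.29 gap 88.0
turn -0.000 ; shift after turn [ 6.7 -4.  50.1] | w/o turn [ 6.7 -4.  50.1] dist 8
```

```bash
python3 -m handwheel '[[[6.5,-4,10,0,1],[0,0,25,0,1],[0,0,15,0,1],[0,0,0,0,1]]]'; python3 - <<'E'
from h import *
to(566,211.9,ztcp=211,jaw=.432+np.pi/2)
E
```

```text
t: 36.85
eef_pos: [566.1, 211.4, 211.0]
ee_rot: [-0.0, 0.977, 0.214, -0.002]
wrist_force: [-0.5, 0.1, -0.6]
finger_gap: 88.1
t 36.9 pos [566.1 211.4 211. ] jaw -1.140 j6 1.30 gap 88.1
turn -0.002 ; shift after turn [ 0.1 -0.5 -0. ] | w/o turn [ 0.1 -0.5 -0. ] dist 0
```

```bash
python3 -m handwheel '[[[0,0,0,0,0],[0,0,0,0,0],[0,0,0,0,0],[0,0,0,0,0],[0,0,0,0,0],[0,0,0,0,0],[0,0,-4,0,0],[0,0,-10,0,0],[0,0,-30,0,0],[0,0,-30,0,0]]]'; python3 - <<'E'
from h import *
to(465.5,375,ztcp=285,jaw=np.pi/2+.39)
d=cam("side"); crop(d,280,160,100,100,6,"s18.png")
E
```

```text
t: 37.68
eef_pos: [566.1, 212.1, 287.9]
ee_rot: [-0.0, 0.977, 0.214, -0.001]
wrist_force: [1.3, -0.2, 0.1]
finger_gap: 63.4
t 37.7 pos [566.1 212.1 287.9] jaw -1.139 j6 1.30 gap 63.4
turn 0.042 ; shift after turn [ -31.1 -188.9    3.1] | w/o turn [ -23.1 -190.     3.1] dist 191
```

View pics/s18.png

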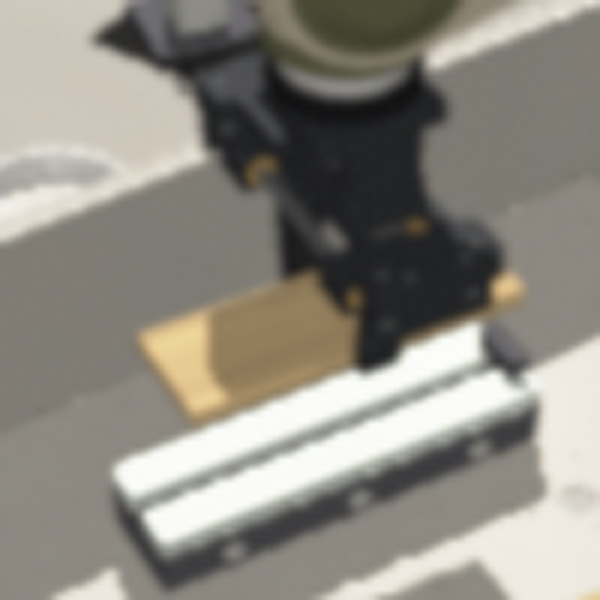

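```bash
python3 -m handwheel '[[[0,-5,0,0.042,0],[-3,-18,0,0,0],[-6,-31,0,0,0],[-6,-34,0,0,0],[-6,-34,0,0,0],[-5,-34,5,0,0],[-4,-22,15,0,0],[-1,-11,15,0,0],[0,0,15,0,0],[0,0,0,0,0],[0,0,0,0,0]]]'; python3 - <<'E'
from h import *
to(465.5,375,ztcp=217,jaw=np.pi/2+.39)
d=cam("side"); crop(d,320,210,110,100,7,"s19.png",polys=[box(465.5,375,.39,49,190,64)])
E
```

```text
t: 38.65
eef_pos: [465.7, 375.0, 237.5]
ee_rot: [0.0, 0.981, 0.194, -0.0]
wrist_force: [-0.3, -0.5, -1.2]
finger_gap: 63.2
t 38.6 pos [465.7 375.  237.5] jaw -1.181 j6 1.66 gap 63.2
turn -0.000 ; shift after turn [-0.2 -0.1 20.5] | w/o turn [-0.2 -0.1 20.5] dist 0
```

View pics/s19.png

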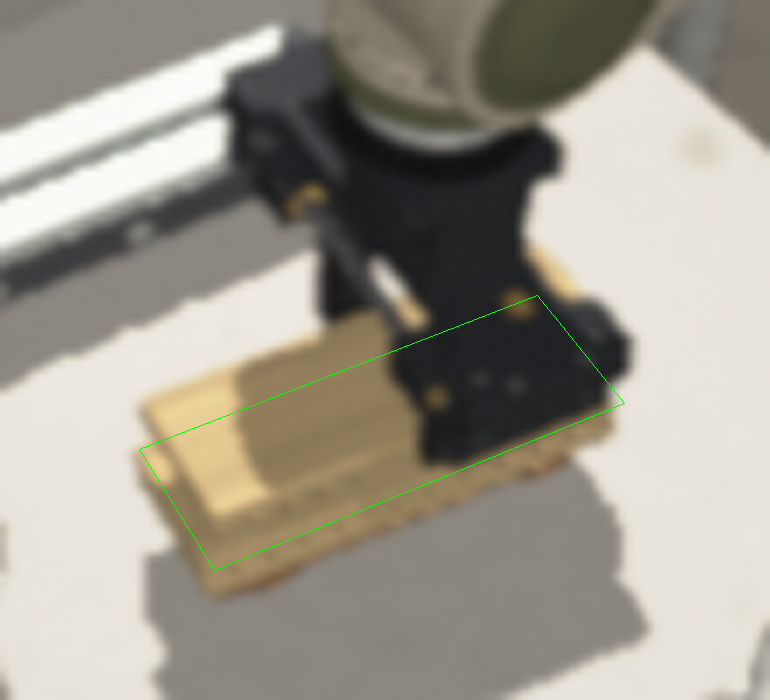

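```bash
python3 - <<'E'
from h import *
d=cam("side"); crop(d,320,210,110,100,7,"s20.png",polys=[box(465.5,375,.39,82,190,64),box(465.5,375,.39,70,190,64)])
E
```

```text
(no output)
```

View pics/s20.png

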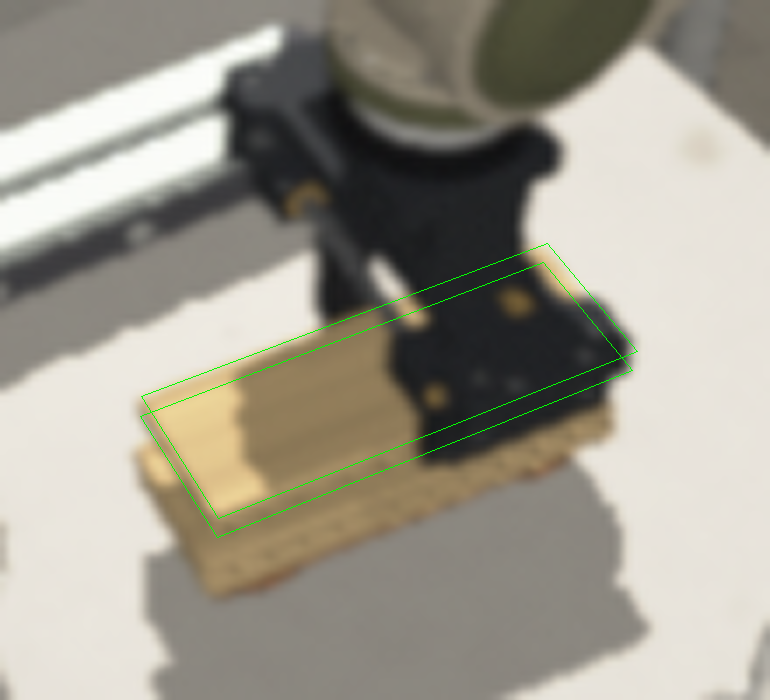

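```bash
python3 -m handwheel '[[[0,0,10,0,0],[0,0,6,0,0],[0,0,0,0,0]]]'; python3 -m handwheel '[[[0,0,2,0,0],[0,0,0,0,0]]]'; python3 -m handwheel '[[[0,0,2,0,0],[0,0,0,0,0]]]'
```

```text
t: 39.0
eef_pos: [465.6, 374.7, 220.0]
ee_rot: [0.0, 0.981, 0.193, -0.001]
wrist_force: [0.0, -0.8, -1.1]
finger_gap: 63.4
t: 39.17
eef_pos: [465.8, 375.0, 219.1]
ee_rot: [0.0, 0.981, 0.194, -0.0]
wrist_force: [-0.2, -0.8, -2.2]
finger_gap: 63.4
t: 39.33
eef_pos: [465.8, 375.1, 218.6]
ee_rot: [-0.0, 0.981, 0.194, 0.0]
wrist_force: [-3.2, -2.4, 7.1]
finger_gap: 63.5
```

```bash
python3 -m handwheel '[[[0,0,0,0,1],[0,0,0,0,1],[0,0,0,0,1],[0,0,0,0,1],[0,0,-20,0,1],[0,0,-40,0,1],[0,0,-40,0,1],[0,0,-20,0,1],[15,38,0,0,1],[15,38,0,0,1],[15,38,0,0,1],[0,38,0,0,1]]]'; python3 -m handwheel '[[[-18,37,0,0,1],[-18,37,0,0,1],[-18,37,0,0,1],[-18,37,0,0,1],[-18,37,0,0,1],[-18,37,0,0,1],[-18,37,0,0,1],[-18,37,0,0,1],[-18,37,0,0,1],[-18,37,0,0,1]]]'; python3 - <<'E'
from h import *
to(629.7,-217.4,ztcp=330,jaw=-1.23+np.pi/2)
d=cam("side"); crop(d,280,170,150,130,5,"s21.png",polys=[box(465.5,375,.39,61,190,64)]); crop(d,290,205,90,60,8,"s22.png")
d=cam("top"); crop(d,270,180,60,80,8,"t10.png"); crop(d,220,150,240,150,3,"t11.png",polys=[box(465.5,375,.39,61,190,64)])
E
```

```text
t: 40.33
eef_pos: [566.9, 250.2, 337.2]
ee_rot: [-0.0, 0.981, 0.194, 0.001]
wrist_force: [0.0, 0.2, 0.1]
finger_gap: 88.0
t: 41.17
eef_pos: [538.7, -161.1, 337.5]
ee_rot: [0.0, 0.981, 0.194, 0.0]
wrist_force: [1.2, -0.2, 0.7]
finger_gap: 88.4
t 41.2 pos [ 538.7 -161.1  337.5] jaw -1.181 j6 0.68 gap 88.4
turn -1.522 ; shift after turn [-83.5  67.    7.5] | w/o turn [62.8 86.7  7.5] dist 107
```

View pics/s21.png

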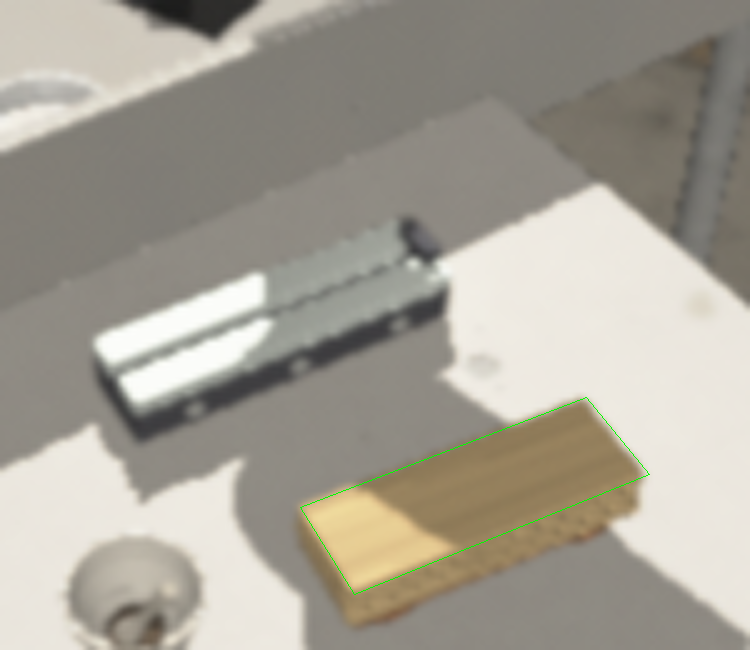

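View pics/s22.png

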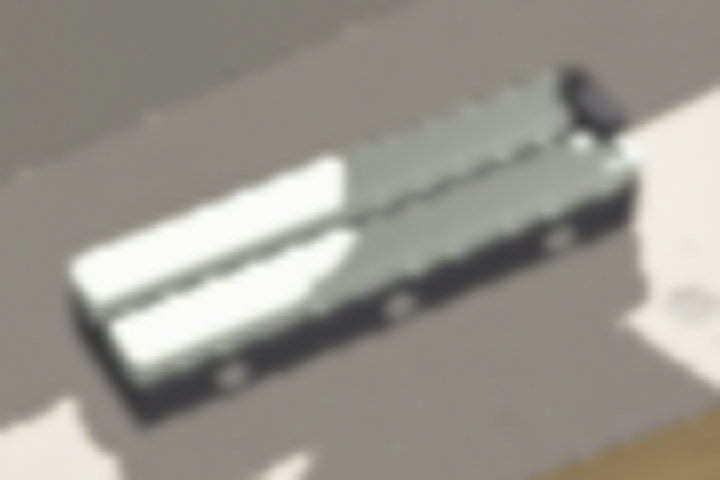

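View pics/t10.png

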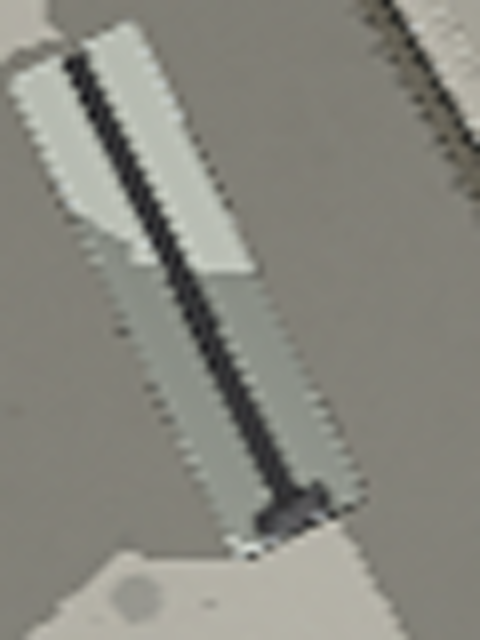

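View pics/t11.png

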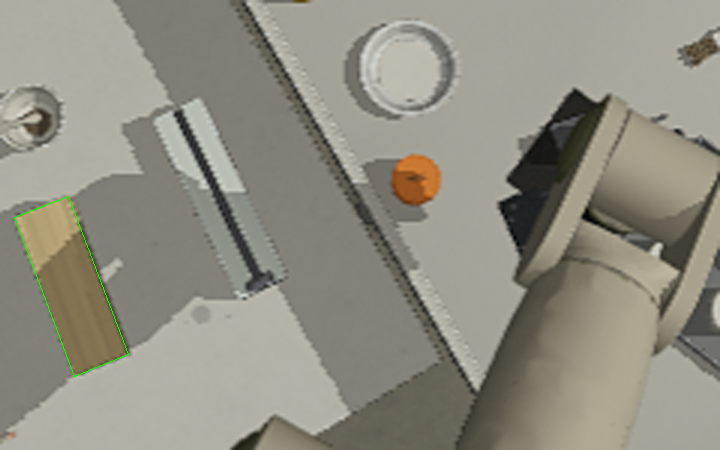

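```bash
python3 - <<'E'
from h import *
d=cam("top"); g=cv2.cvtColor(d["img"],cv2.COLOR_RGB2GRAY).astype(float)
# groove top-pixel approx from (78,62)->(285,490) in crop f8 at (270,180)
a=np.array([78,66])/8+[270,180]; b=np.array([280,480])/8+[270,180]
pts=[]
for v in range(int(a[1])+2,int(b[1])-2):
    uc=a[0]+(b[0]-a[0])*(v-a[1])/(b[1]-a[1]); us=np.arange(int(round(uc))-4,int(round(uc))+5)
    row=g[v,us]; bg=np.median(np.r_[row[:2],row[-2:]]); w=np.clip(bg-row-15,0,None)
    if w.sum()>0: pts.append(((us*w).sum()/w.sum(),v))
pts=np.array(pts); 
for z in(45,38,32):
    P=unproj(d,pts,z)[:,:2]; m=P.mean(0); U,S,V=np.linalg.svd(P-m); e=V[0]*np.sign(V[0][0]); print(z,m,np.arctan2(e[1],e[0]),"resid",S[1]/np.sqrt(len(P)))
    n=np.array([-e[1],e[0]]); print(" offset n.p",n@m, "at x=565:", m+e*(565-m[0])/e[0])
E
```

```text
45 [572.17310096 215.65150829] 0.45482704613236946 resid 0.5169101162677513
 offset n.p -57.63188595267353 at x=565: [565.         212.14370105]
38 [573.03173849 216.26287858] 0.4548270461323694 resid 0.5196596953715923
 offset n.p -57.45987481833258 at x=565: [565.         212.33517834]
32 [573.76771351 216.78691026] 0.4548270461323694 resid 0.5220164774605989
 offset n.p -57.31243670318329 at x=565: [565.         212.49930173]
```

```bash
python3 - <<'E'
from h import *
d=cam("top"); w=.455; e=np.array([np.cos(w),np.sin(w)]); n=np.array([-e[1],e[0]])
q=unproj(d,(np.array([(76,48),(305,528),(12,75),(140,22),(245,560),(365,497)])+.5)/8-.5+[270,180],45)[:,:2]
o=np.array([565,212.1])
print([(round((p-o)@e,1),round((p-o)@n,1)) for p in q])
c=o+e*((q[0]-o)@e+(q[1]-o)@e)/2; print("centre",c)
P=[box(*c,w,45,230,60),box(*c,w,45,230,12),box(*(c-e*108.5),w,56.5,13,34)]
crop(d,270,180,60,80,8,"t12.png",polys=P)
d=cam("side"); crop(d,290,205,90,60,8,"s23.png",polys=P)
E
```

```text
[(np.float64(114.9), np.float64(-2.6)), (np.float64(-114.6), np.float64(-1.7)), (np.float64(116.4), np.float64(27.3)), (np.float64(113.0), np.float64(-32.4)), (np.float64(-115.5), np.float64(26.9)), (np.float64(-114.1), np.float64(-30.1))]
centre [565.12582322 212.16155734]
```

View pics/t12.png

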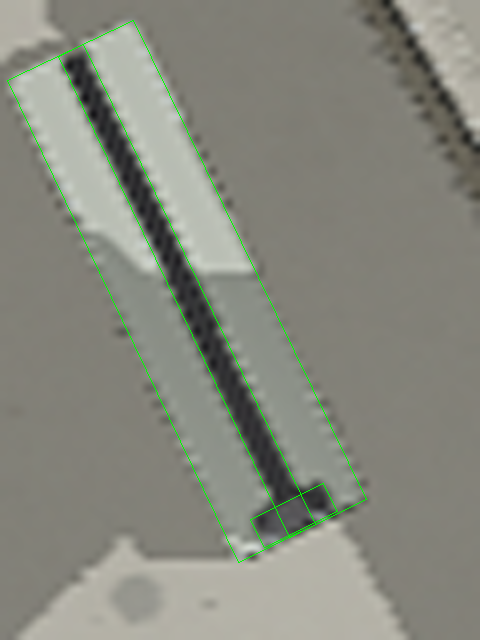

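View pics/s23.png

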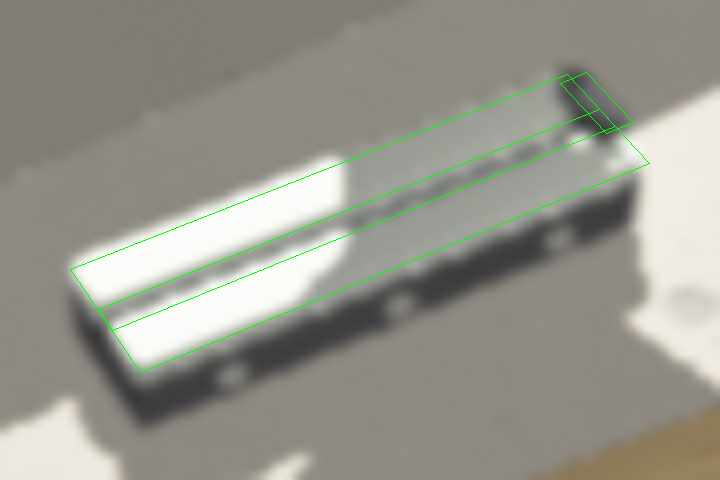

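```bash
python3 -m handwheel '[[[0,0,0,-0.124,1],[0,0,0,-0.124,1],[0,0,0,-0.124,1],[0,0,0,-0.124,1],[0,0,0,-0.124,1],[0,0,0,-0.124,1],[0,0,0,-0.124,1],[0,0,0,-0.124,1],[0,0,0,-0.124,1],[0,0,0,-0.124,1],[0,0,0,-0.124,1],[0,0,0,-0.124,1]]]'; python3 - <<'E'
from h import *
w=-1.226;x,y=629.7,-217.4
to(x,y,ztcp=240,jaw=w+np.pi/2)
P=[box(x,y,w,11,70,76),box(x,y,w,53,44,36),[(x+83*np.cos(w),y+83*np.sin(w),30),(x+83*np.cos(w),y+83*np.sin(w),45),(x+22*np.cos(w),y+22*np.sin(w),45)]]
d=cam("side"); crop(d,280,130,90,60,8,"s24.png",polys=P)
d=cam("top"); crop(d,380,160,80,80,7,"t13.png",polys=P)
E
```

```text
t: 42.42
eef_pos: [539.5, -157.3, 337.5]
ee_rot: [-0.0, 0.587, 0.809, 0.0]
wrist_force: [0.7, -0.3, 0.5]
finger_gap: 88.2
t 42.4 pos [ 539.5 -157.3  337.5] jaw 0.316 j6 -0.81 gap 88.2
turn -0.029 ; shift after turn [-87.1  64.6  97.4] | w/o turn [-85.2  67.1  97.4] dist 108
```

View pics/s24.png

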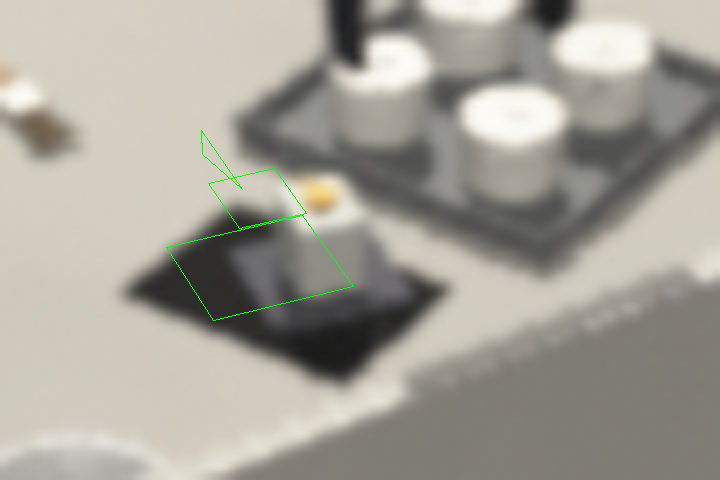

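View pics/t13.png

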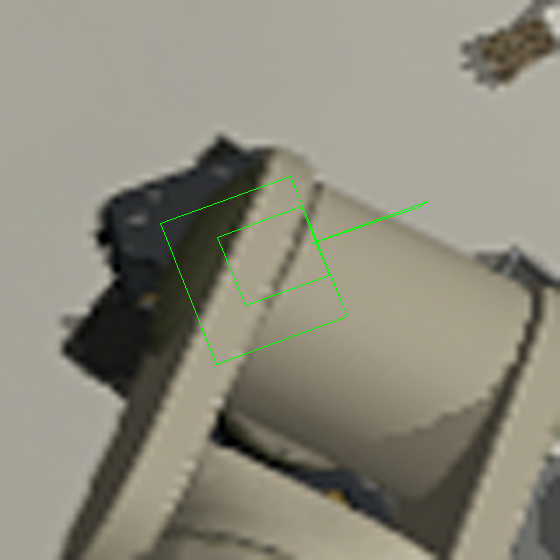

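The side view shows the block has been knocked about 80 mm toward the tray and wall, so my stored pose (the green outline) no longer fits. I'm moving the arm back for a clear top view.

```bash
python3 -m handwheel '[[[40,-7,0,0,1],[40,-7,0,0,1],[40,-7,0,0,1],[40,-7,0,0,1],[40,-7,0,0,1],[40,-7,0,0,1],[0,0,0,0,1]]]'; python3 - <<'E'
from h import *
d=cam("side"); crop(d,280,130,90,60,8,"s25.png")
d=cam("top"); crop(d,380,160,80,80,7,"t14.png")
for c in("side","top"): print(c,r.boxes_of("scriber_center",c)[:2],r.boxes_of("scriber_point",c)[:2])
E
```

```text
t: 43.1
eef_pos: [423.5, 62.0, 337.5]
ee_rot: [-0.001, 0.59, 0.807, 0.0]
wrist_force: [1.4, -0.9, -0.2]
finger_gap: 88.2
side [{'position': [606.2, -188.3, 18.9], 'confidence': 0.71}] [{'position': [604.0, -189.0, 19.2], 'confidence': 0.83}]
top [{'position': [599.2, -204.0, 8.6], 'confidence': 0.63}] [{'position': [593.0, -206.7, 10.4], 'confidence': 0.7}, {'position': [562.4, 211.6, 45.9], 'confidence': 0.6}]
```

View pics/s25.png

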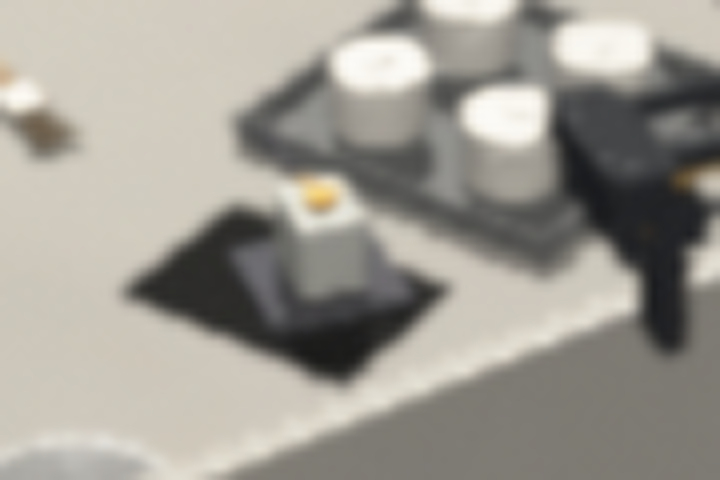

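View pics/t14.png

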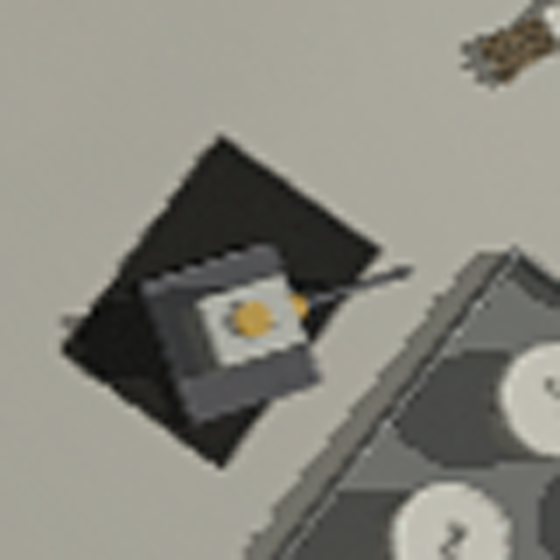

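```bash
python3 - <<'E'
from h import *
d=cam("top")
U=lambda L,z: unproj(d,(np.array(L,float)+.5)/7-.5+[380,160],z)[:,:2]
k=U([(253,318)],58)[0];f=U([(144,285),(272,246),(320,380),(199,421)],11);t=U([(405,270)],44)[0]
print(k,f.round(1).tolist(),f.mean(0),t)
a=[np.arctan2(*(f[i]-f[j])[::-1]) for i,j in((1,0),(2,3))]; b=[np.arctan2(*(f[i]-f[j])[::-1])+np.pi/2 for i,j in((3,0),(2,1))]
print(a,b,np.arctan2(*(t-k)[::-1]))
m=U([(222,137),(381,247),(221,467),(62,348)],3); print("mat",m.mean(0),m.tolist())
w=-1.21;x,y=f.mean(0)*.5+k*.5
P=[box(x,y,w,11,70,76),box(x,y,w,53,44,36),[(x+83*np.cos(w),y+83*np.sin(w),30),(x+83*np.cos(w),y+83*np.sin(w),45),(x+22*np.cos(w),y+22*np.sin(w),45)]]
crop(d,380,160,80,80,7,"t15.png",polys=P)
d=cam("side"); crop(d,280,130,90,60,8,"s26.png",polys=P)
to(x,y,ztcp=240,jaw=w+np.pi/2)
E
```

```text
[ 598.33633774 -205.31838884] [[622.0, -162.5], [641.6, -227.2], [573.8, -248.4], [553.4, -187.6]] [ 597.68997409 -206.45582823] [ 623.88516041 -283.49089898]
[np.float64(-1.2758150133259876), np.float64(-1.2466484511915232)] [np.float64(-1.220239106408092), np.float64(-1.268344931780323)] -1.2549136002042962
mat [ 616.00309153 -202.85360095] [[699.3335042984608, -206.05401311797212], [642.3222356744142, -283.9490774761647], [531.1170505808208, -199.46102205978954], [591.2395755471904, -121.95029113652325]]
t 43.5 pos [427.   56.3 337.2] jaw 0.305 j6 -0.45 gap 88.4
turn -0.056 ; shift after turn [-305.7   67.5   97.2] | w/o turn [-301.4   84.4   97.2] dist 313
```

View pics/t15.png

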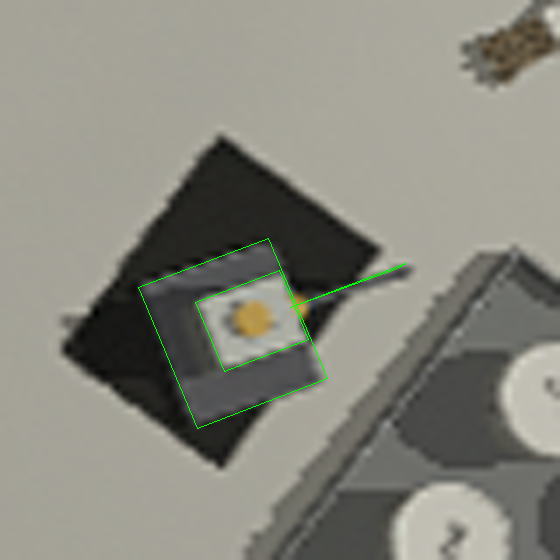

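View pics/s26.png

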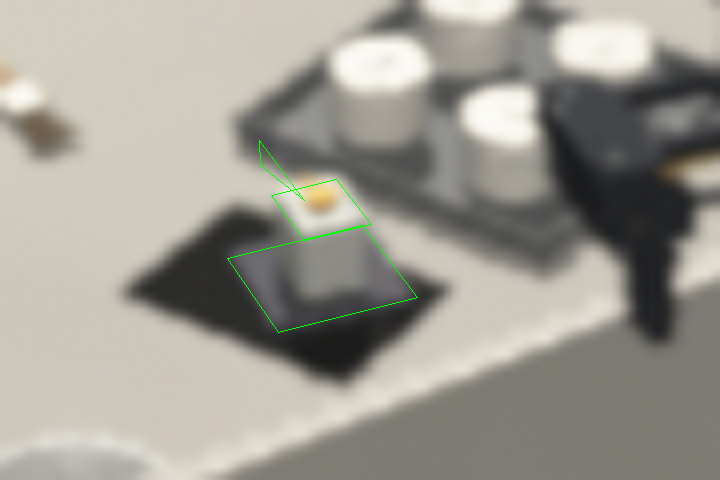

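```bash
python3 - <<'E'
from h import *
to(598.2,-205.8,ztcp=240,jaw=-1.253+np.pi/2)
E
```

```text
t 43.5 pos [427.   56.3 337.2] jaw 0.305 j6 -0.45 gap 88.4
turn -0.013 ; shift after turn [-302.5   80.7   97.2] | w/o turn [-301.4   84.6   97.2] dist 313
```

```bash
python3 -m handwheel '[[[-38,10,0,-0.013,1],[-38,10,0,0,1],[-38,10,0,0,1],[-38,10,0,0,1],[-38,10,0,0,1],[-38,10,0,0,1],[-38,10,10,0,1],[-36,10,25,0,1],[0,0,30,0,1],[0,0,25,0,1],[0,0,0,0,1],[0,0,0,0,1]]]'; python3 - <<'E'
from h import *
x,y,w=598.2,-205.8,-1.253
to(x,y,ztcp=180,jaw=w+np.pi/2)
P=[box(x,y,w,11,70,76),box(x,y,w,53,44,36)]
d=cam("side"); crop(d,280,110,90,80,7,"s27.png",polys=P)
E
```

```text
t: 44.5
eef_pos: [595.5, -203.0, 248.6]
ee_rot: [-0.001, 0.586, 0.81, -0.0]
wrist_force: [0.8, -0.2, 0.6]
finger_gap: 88.3
t 44.5 pos [ 595.5 -203.   248.6] jaw 0.319 j6 -0.83 gap 88.3
turn 0.001 ; shift after turn [-3.6  1.8 68.6] | w/o turn [-3.6  1.8 68.6] dist 4
```

View pics/s27.png

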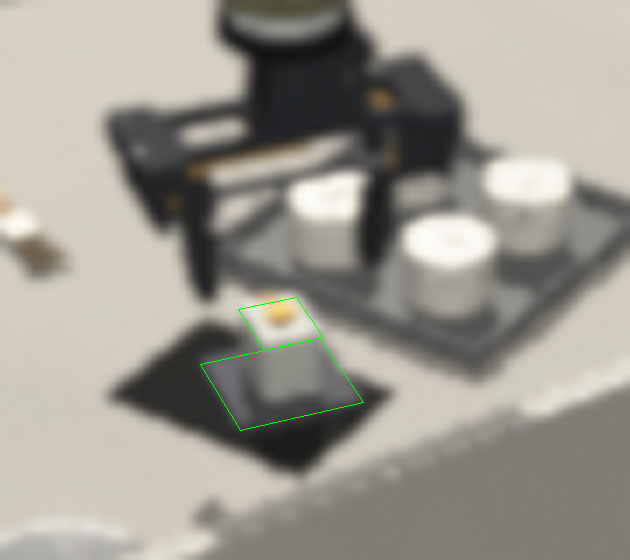

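```bash
python3 -m handwheel '[[[-3.6,1.8,20,0,1],[0,0,25,0,1],[0,0,15,0,1],[0,0,7,0,1],[0,0,0,0,1]]]';python3 -m handwheel '[[[0,0,0,0,0],[0,0,0,0,0],[0,0,0,0,0],[0,0,0,0,0],[0,0,0,0,0],[0,0,0,0,0],[0,0,0,0,0],[0,0,0,0,0],[0,0,0,0,0],[0,0,0,0,0]]]'
```

```text
t: 44.97
eef_pos: [598.6, -205.3, 182.7]
ee_rot: [0.0, 0.585, 0.811, 0.0]
wrist_force: [0.0, 0.5, -0.0]
finger_gap: 88.3
t: 45.8
eef_pos: [598.5, -205.3, 182.2]
ee_rot: [0.0, 0.585, 0.811, 0.0]
wrist_force: [-0.1, -0.5, -0.6]
finger_gap: 35.8
```

```bash
python3 -m handwheel '[[[0,0,-5,0,0],[0,0,-20,0,0],[0,0,-30,0,0],[0,0,-30,0,0],[0,0,-30,0,0],[0,0,-30,0,0],[0,0,-20,0,0],[0,0,0,0,0]]]'; python3 - <<'E'
from h import *
to(441.5,244.1,ztcp=340,jaw=.455)
d=cam("side"); crop(d,250,50,150,140,5,"s28.png")
E
```

```text
t: 46.47
eef_pos: [598.6, -205.4, 351.8]
ee_rot: [0.004, 0.585, 0.811, 0.0]
wrist_force: [0.9, -0.9, -2.4]
finger_gap: 36.0
t 46.5 pos [ 598.6 -205.4  351.8] jaw 0.320 j6 -0.84 gap 36.0
turn -0.135 ; shift after turn [472.9  56.4   9.1] | w/o turn [476.1  -7.7   9.1] dist 476
```

View pics/s28.png

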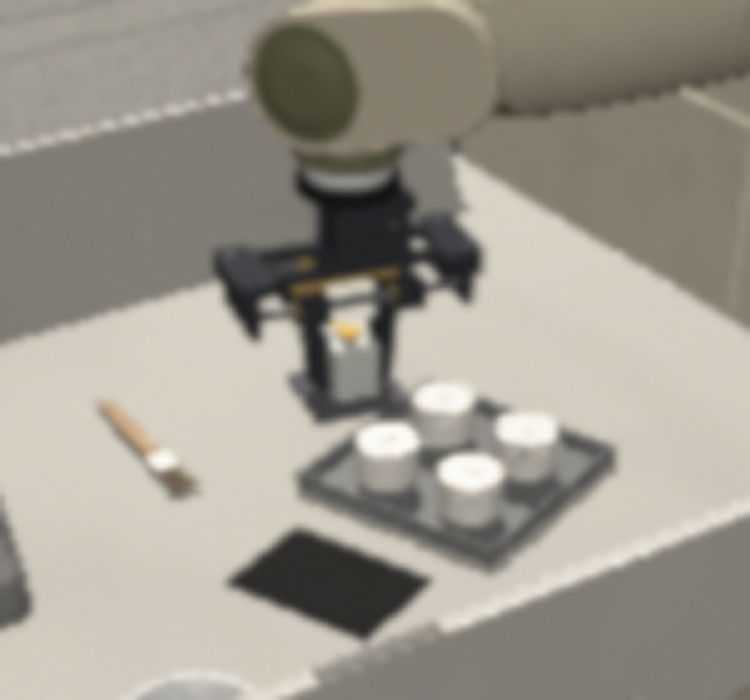

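```bash
python3 -m handwheel '[[[8,0,0,-0.035,0],[18,1,0,-0.05,0],[28,3,0,-0.05,0],[33,4,0,0,0],[33,4,0,0,0],[33,4,0,0,0],[33,4,0,0,0],[33,4,0,0,0],[33,4,0,0,0],[33,4,0,0,0],[33,4,0,0,0],[33,4,0,0,0]]]'; python3 -m handwheel '[[[33,4,0,0,0],[33,4,0,0,0],[25,4,0,0,0],[16,4,0,0,0],[8,2,0,0,0],[0,0,0,0,0],[0,0,0,0,0]]]';python3 - <<'E'
from h import *
to(441.5,244.1,ztcp=240,jaw=.455)
E
```

```text
t: 47.52
eef_pos: [483.0, 130.3, 345.0]
ee_rot: [-0.002, 0.529, 0.848, -0.001]
wrist_force: [0.4, -0.0, -3.0]
finger_gap: 35.8
t: 48.1
eef_pos: [449.9, 239.7, 346.1]
ee_rot: [-0.001, 0.529, 0.848, -0.001]
wrist_force: [-0.0, -0.8, -3.1]
finger_gap: 35.8
t 48.1 pos [449.9 239.7 346.1] jaw 0.455 j6 -0.20 gap 35.8
turn 0.000 ; shift after turn [  7.6  -5.4 106.1] | w/o turn [  7.6  -5.4 106.1] dist 9
```

```bash
python3 -m handwheel '[[[7.5,-5.5,20,0,0],[0,0,30,0,0],[0,0,30,0,0],[0,0,30,0,0],[0,0,16,0,0],[0,0,0,0,0],[0,0,0,0,0]]]';python3 - <<'E'
from h import *
s,_=pose(); p=s["eef_pos"]; print(p, s["wrist_force"], s["finger_gap"])
to(441.5,244.1,ztcp=191,jaw=.455)
w=.455; e=np.array([np.cos(w),np.sin(w)]); n=np.array([-e[1],e[0]]); c=np.array([565.1,212.2])
pt=p[:2]-83*n; zz=p[2]-152.2
P=[box(*c,w,45,230,60),box(*c,w,45,230,12),[(*pt,zz),(*pt,zz+15),(*(p[:2]-22*n),zz+15)]]
d=cam("side"); crop(d,290,185,110,90,7,"s29.png",polys=P); crop(d,290,185,110,90,7,"s30.png"); 
d=cam("top"); crop(d,260,180,80,80,7,"t16.png",polys=P)
E
```

```text
t: 48.68
eef_pos: [442.0, 243.6, 221.0]
ee_rot: [-0.0, 0.53, 0.848, -0.001]
wrist_force: [-0.8, 0.5, -2.6]
finger_gap: 35.8
[441.99812669 243.614676   220.97377378] [-0.82785093  0.50453583 -2.57887351] 35.755204031708864
t 48.7 pos [442.  243.6 221. ] jaw 0.454 j6 -0.18 gap 35.8
turn -0.001 ; shift after turn [ 0.7 -0.2 30. ] | w/o turn [ 0.7 -0.2 30. ] dist 1
```

View pics/s29.png

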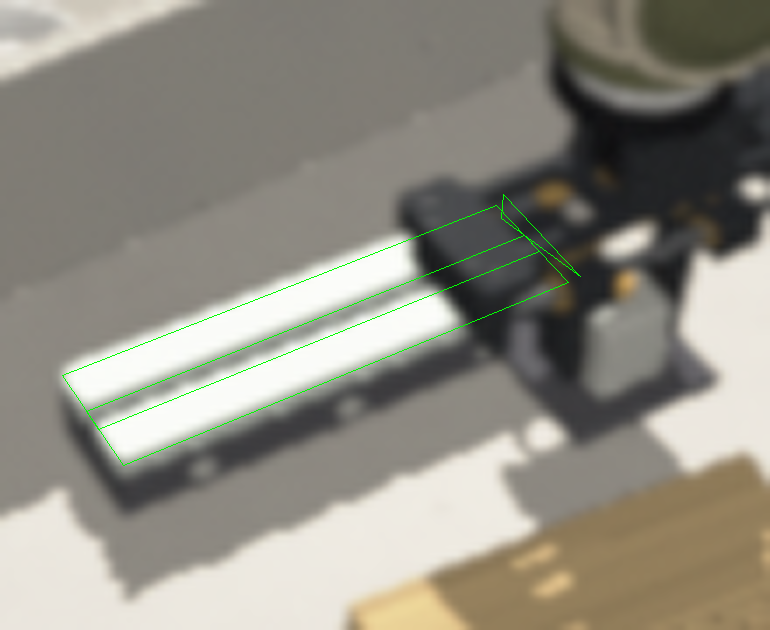

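View pics/s30.png

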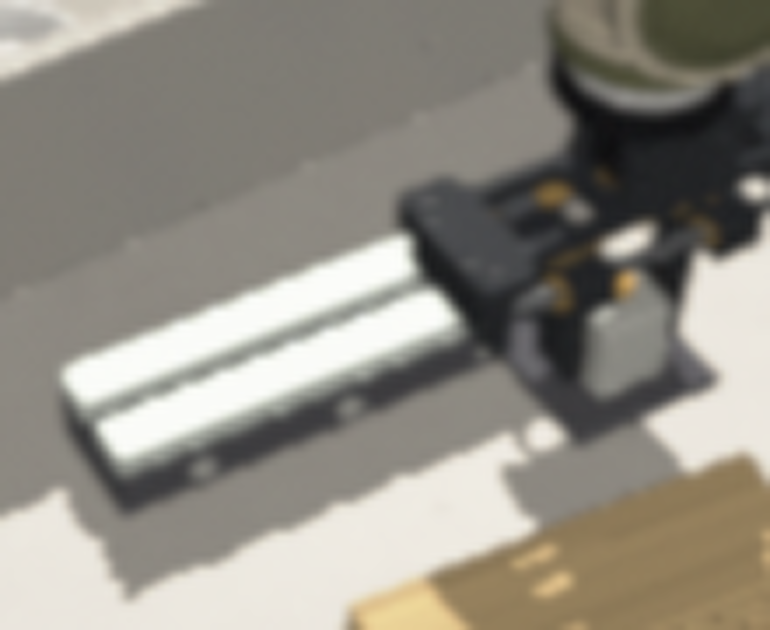

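View pics/t16.png

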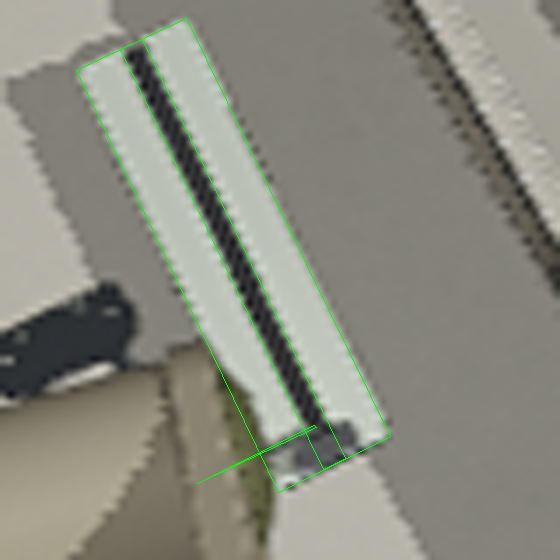

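```bash
python3 - <<'E'
from h import *
d=cam("top"); crop(d,282,226,36,26,20,"t17.png")
E
```

```text
(no output)
```

View pics/t17.png

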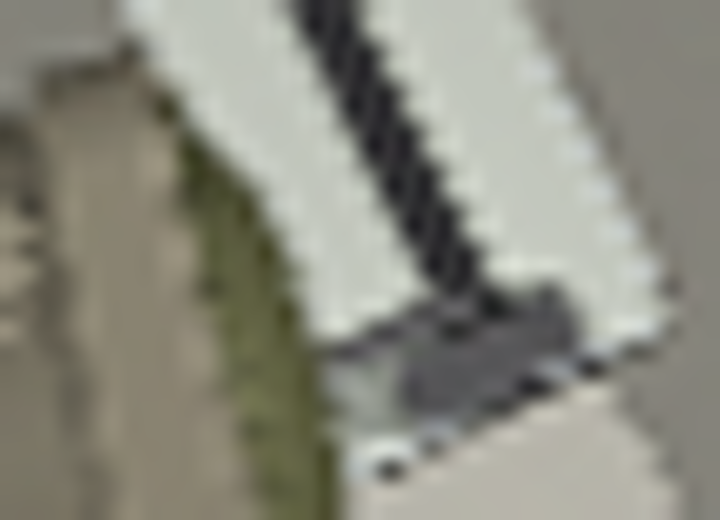

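```bash
python3 -m handwheel '[[[0.7,2,8,0,0],[0,0,7,0,0],[0,0,0,0,0]]]';python3 -m handwheel '[[[0,0,4,0,0],[0,0,3,0,0],[0,0,0,0,0]]]';python3 -m handwheel '[[[0,0,3,0,0],[0,0,0,0,0]]]'
```

```text
t: 49.08
eef_pos: [442.7, 245.9, 205.0]
ee_rot: [-0.001, 0.529, 0.848, -0.001]
wrist_force: [0.1, 0.9, -3.8]
finger_gap: 35.7
t: 49.33
eef_pos: [442.9, 246.0, 198.6]
ee_rot: [-0.0, 0.529, 0.848, -0.0]
wrist_force: [-0.7, -0.2, -4.6]
finger_gap: 35.6
t: 49.5
eef_pos: [443.0, 246.0, 195.8]
ee_rot: [-0.0, 0.529, 0.848, -0.0]
wrist_force: [-0.0, -0.1, -3.0]
finger_gap: 35.8
```

```bash
python3 -m handwheel '[[[0,0,2.5,0,0],[0,0,0,0,0]]]';python3 -m handwheel '[[[0,0,2.5,0,0],[0,0,0,0,0]]]';python3 -m handwheel '[[[0,0,2.5,0,0],[0,0,0,0,0],[0,0,0,0,0]]]'; python3 - <<'E'
from h import *
s,_=pose(); p=s["eef_pos"]
w=.455; e=np.array([np.cos(w),np.sin(w)]); n=np.array([-e[1],e[0]]); c=np.array([565.1,212.2])
print((p[:2]-c)@e,(p[:2]-c)@n,p[2]-152.2)
d=cam("top"); crop(d,282,226,36,26,20,"t18.png"); d=cam("side"); crop(d,290,185,110,90,7,"s31.png")
E
```

```text
t: 49.67
eef_pos: [443.0, 246.0, 193.4]
ee_rot: [-0.0, 0.529, 0.848, -0.0]
wrist_force: [-0.3, 0.4, -3.0]
finger_gap: 35.7
t: 49.83
eef_pos: [443.0, 246.0, 190.8]
ee_rot: [-0.0, 0.529, 0.848, -0.0]
wrist_force: [-0.3, -0.2, -2.3]
finger_gap: 35.9
t: 50.08
eef_pos: [443.0, 246.0, 188.6]
ee_rot: [-0.0, 0.529, 0.848, -0.0]
wrist_force: [-0.9, -0.7, -3.7]
finger_gap: 35.9
-94.7966028619193 84.01026063877877 36.36322329711135
```

View pics/t18.png

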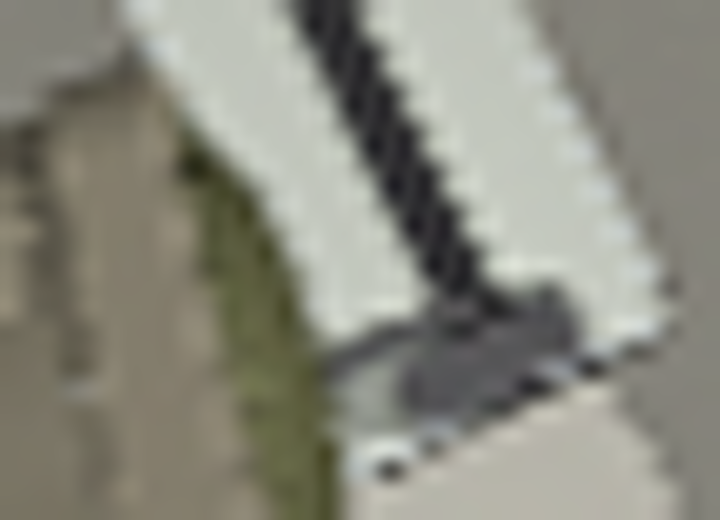

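View pics/s31.png

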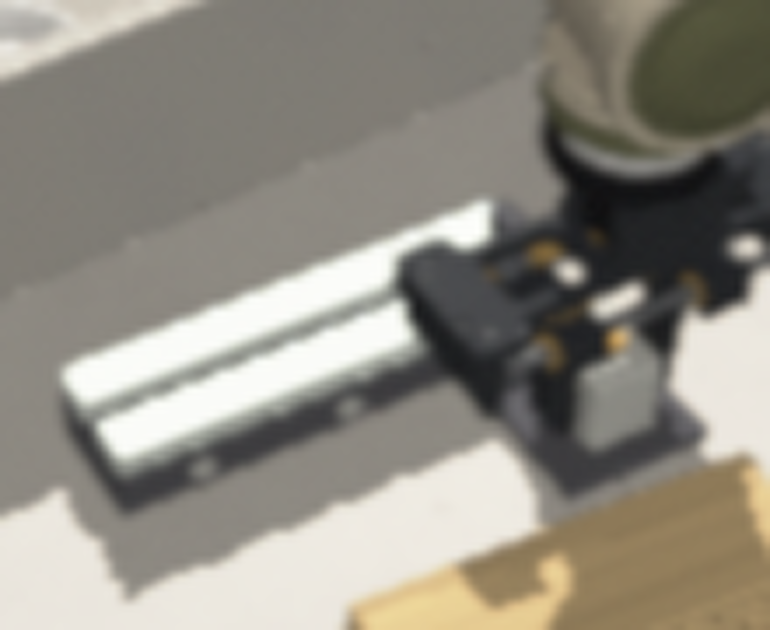

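```bash
python3 -m handwheel '[[[-1,0,0,0,0],[0,0,0,0,0]]]';python3 -m handwheel '[[[-1.5,0,0,0,0],[0,0,0,0,0]]]';python3 -m handwheel '[[[-1,0,0,0,0],[0,0,0,0,0]]]'
```

```text
t: 50.35
eef_pos: [443.6, 245.0, 188.8]
ee_rot: [0.0, 0.529, 0.848, 0.0]
wrist_force: [0.2, -0.1, -3.3]
finger_gap: 35.8
t: 50.52
eef_pos: [444.3, 243.6, 188.7]
ee_rot: [0.0, 0.529, 0.848, 0.0]
wrist_force: [0.4, 0.4, -3.7]
finger_gap: 36.0
t: 50.68
eef_pos: [444.7, 242.7, 188.7]
ee_rot: [0.0, 0.529, 0.848, 0.0]
wrist_force: [0.7, 0.6, -3.9]
finger_gap: 35.7
```

```bash
python3 -m handwheel '[[[-1,0,0,0,0],[0,0,0,0,0]]]';python3 -m handwheel '[[[-1,0,0,0,0],[0,0,0,0,0]]]'
```

```text
t: 50.85
eef_pos: [445.1, 241.9, 188.7]
ee_rot: [-0.0, 0.529, 0.848, -0.0]
wrist_force: [-0.9, -0.6, -3.0]
finger_gap: 35.7
t: 51.02
eef_pos: [445.2, 241.4, 188.6]
ee_rot: [-0.0, 0.529, 0.848, 0.0]
wrist_force: [-0.7, 5.3, -3.6]
finger_gap: 36.0
```

```bash
python3 -m handwheel '[[[2,0,0,0,0],[2,0,0,0,0],[0,0,0,0,0],[0,-2,0,0,0],[0,0,0,0,0]]]';python3 -m handwheel '[[[0,-1,0,0,0],[0,0,0,0,0]]]';python3 -m handwheel '[[[0,-1,0,0,0],[0,0,0,0,0]]]';python3 - <<'E'
from h import *
s,_=pose(); p=s["eef_pos"]
w=.455; e=np.array([np.cos(w),np.sin(w)]); n=np.array([-e[1],e[0]]); c=np.array([565.1,212.2])
print((p[:2]-c)@e,(p[:2]-c)@n,p[2]-152.2)
E
```

```text
t: 51.43
eef_pos: [441.9, 243.8, 188.8]
ee_rot: [0.0, 0.529, 0.848, 0.0]
wrist_force: [1.9, 1.1, -3.6]
finger_gap: 35.9
t: 51.6
eef_pos: [441.4, 243.5, 189.1]
ee_rot: [0.001, 0.529, 0.849, 0.001]
wrist_force: [3.5, 4.4, -4.6]
finger_gap: 35.8
t: 51.77
eef_pos: [440.8, 243.3, 189.2]
ee_rot: [0.001, 0.529, 0.849, 0.002]
wrist_force: [6.9, 6.5, -6.1]
finger_gap: 36.0
-97.99001091185993 82.58990866583774 37.00893712419625
```

```bash
python3 -m handwheel '[[[0,1,0,0,0],[0,2,0,0,0],[0,2.5,0,0,0],[0,2.5,0,0,0],[0,2.5,0,0,0],[0,2.5,0,0,0],[0,2.5,0,0,0],[0,2.5,0,0,0],[0,2.5,0,0,0],[0,2.5,0,0,0],[0,2.5,0,0,0],[0,2.5,0,0,0]]]';cat > g.py <<'E'
from h import *
s,R_=pose(); p=s["eef_pos"]
w=.455; e=np.array([np.cos(w),np.sin(w)]); n=np.array([-e[1],e[0]]); c=np.array([565.1,212.2])
print("s %.1f n %.1f zpt %.1f jaw %.4f"%((p[:2]-c)@e,(p[:2]-c)@n,p[2]-152.2,np.arctan2(R_[1,1],R_[0,1])), "F e,n,z",(s["wrist_force"][:2]@e).round(1),(s["wrist_force"][:2]@n).round(1),s["wrist_force"][2].round(1),s["finger_gap"].round(1))
E
python3 g.py
```

```text
t: 52.77
eef_pos: [465.5, 255.3, 188.7]
ee_rot: [-0.0, 0.529, 0.848, -0.0]
wrist_force: [0.8, -0.5, -3.6]
finger_gap: 35.7Traceback (most recent call last):
  File "g.py", line 4, in <module>
    print("s %.1f n %.1f zpt %.1f jaw %.4f"%((p[:2]-c)@e,(p[:2]-c)@n,p[2]-152.2,np.arctan2(R_[1,1],R_[0,1])), "F e,n,z",(s["wrist_force"][:2]@e).round(1),(s["wrist_force"][:2]@n).round(1),s["wrist_force"][2].round(1),s["finger_gap"].round(1))
                                                                                                                                                                                                                         ^^^^^^^^^^^^^^^^^^^^^
AttributeError: 'float' object has no attribute 'round'
```

```bash
sed -i 's/s\["finger_gap"\].round(1)/s["finger_gap"]/' g.py; python3 g.py; python3 -m handwheel '[[[0,2.5,0,0,0],[0,2.5,0,0,0],[0,2.5,0,0,0],[0,2.5,0,0,0],[0,2.5,0,0,0],[0,2.5,0,0,0],[0,2.5,0,0,0],[0,2.5,0,0,0],[0,2.5,0,0,0],[0,2.5,0,0,0],[0,2.5,0,0,0],[0,2.5,0,0,0]]]'; python3 g.py
```

```text
s -70.5 n 82.5 zpt 36.5 jaw 0.4550 F e,n,z 0.5 -0.8 -3.6 35.67032011789231
t: 53.77
eef_pos: [492.4, 268.5, 188.7]
ee_rot: [-0.0, 0.529, 0.848, -0.0]
wrist_force: [0.1, -0.4, -3.0]
finger_gap: 35.7
s -40.5 n 82.5 zpt 36.5 jaw 0.4550 F e,n,z -0.1 -0.4 -3.0 35.66649174203952
```

```bash
python3 -m handwheel '[[[0,2.5,0,0,0],[0,2.5,0,0,0],[0,2.5,0,0,0],[0,2.5,0,0,0],[0,2.5,0,0,0],[0,2.5,0,0,0],[0,2.5,0,0,0],[0,2.5,0,0,0],[0,2.5,0,0,0],[0,2.5,0,0,0],[0,2.5,0,0,0],[0,2.5,0,0,0]]]'; python3 g.py;  python3 - <<'E'
from h import *
d=cam("top"); crop(d,270,180,60,70,9,"t19.png")
E
```

```text
t: 54.77
eef_pos: [519.4, 281.7, 188.7]
ee_rot: [-0.0, 0.529, 0.848, -0.0]
wrist_force: [0.6, 0.2, -3.3]
finger_gap: 35.3
s -10.5 n 82.5 zpt 36.5 jaw 0.4550 F e,n,z 0.6 -0.1 -3.3 35.26218423892709
```

View pics/t19.png

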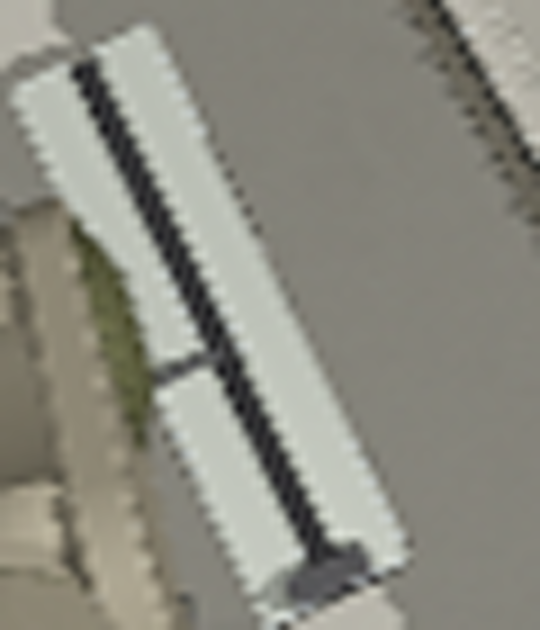

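The top view shows the thin arm crossing the mould's left half at about (185,367). It ends in the groove and doesn't reach the right half, so I'm carrying on.

```bash
python3 -m handwheel '[[[0,2.5,0,0,0],[0,2.5,0,0,0],[0,2.5,0,0,0],[0,2.5,0,0,0],[0,2.5,0,0,0],[0,2.5,0,0,0],[0,2.5,0,0,0],[0,2.5,0,0,0],[0,2.5,0,0,0],[0,2.5,0,0,0],[0,2.5,0,0,0],[0,2.5,0,0,0]]]'; python3 g.py
```

```text
t: 55.82
eef_pos: [546.3, 294.9, 188.7]
ee_rot: [-0.0, 0.529, 0.848, 0.0]
wrist_force: [-0.6, 0.1, -3.7]
finger_gap: 35.9
s 19.5 n 82.5 zpt 36.5 jaw 0.4550 F e,n,z -0.5 0.4 -3.7 35.93763090779616
```

```bash
python3 -m handwheel '[[[0,2.5,0,0,0],[0,2.5,0,0,0],[0,2.5,0,0,0],[0,2.5,0,0,0],[0,2.5,0,0,0],[0,2.5,0,0,0],[0,2.5,0,0,0],[0,2.5,0,0,0],[0,2.5,0,0,0],[0,2.5,0,0,0],[0,2.5,0,0,0],[0,2.5,0,0,0]]]'; python3 g.py
```

```text
t: 56.82
eef_pos: [573.3, 308.1, 188.7]
ee_rot: [-0.0, 0.529, 0.848, -0.0]
wrist_force: [0.1, 0.9, -4.2]
finger_gap: 35.7
s 49.5 n 82.5 zpt 36.5 jaw 0.4550 F e,n,z 0.5 0.8 -4.2 35.66799718173888
```

```bash
python3 -m handwheel '[[[0,2.5,0,0,0],[0,2.5,0,0,0],[0,2.5,0,0,0],[0,2.5,0,0,0],[0,2.5,0,0,0],[0,2.5,0,0,0],[0,2.5,0,0,0],[0,2.5,0,0,0],[0,2.5,0,0,0],[0,2.5,0,0,0],[0,2.5,0,0,0],[0,2.5,0,0,0]]]'; python3 g.py
```

```text
t: 57.82
eef_pos: [600.2, 321.3, 188.7]
ee_rot: [-0.0, 0.529, 0.848, 0.0]
wrist_force: [-0.1, -1.1, -2.9]
finger_gap: 35.4
s 79.5 n 82.5 zpt 36.5 jaw 0.4550 F e,n,z -0.6 -0.9 -2.9 35.40295659472977
```

```bash
python3 -m handwheel '[[[0,2.5,0,0,0],[0,2.5,0,0,0],[0,2.5,0,0,0],[0,2.5,0,0,0],[0,2.5,0,0,0],[0,2.5,0,0,0],[0,2.5,0,0,0],[0,2.5,0,0,0],[0,2.5,0,0,0],[0,2.5,0,0,0],[0,2.5,0,0,0],[0,2.5,0,0,0]]]'; python3 g.py; python3 - <<'E'
from h import *
d=cam("top"); crop(d,270,170,60,70,9,"t20.png")
d=cam("side"); crop(d,280,190,80,60,9,"s32.png")
E
```

```text
t: 58.82
eef_pos: [627.2, 334.4, 188.7]
ee_rot: [-0.0, 0.529, 0.848, -0.0]
wrist_force: [0.4, 0.0, -3.2]
finger_gap: 35.5
s 109.5 n 82.5 zpt 36.5 jaw 0.4550 F e,n,z 0.3 -0.1 -3.2 35.50305112367848
```

View pics/t20.png

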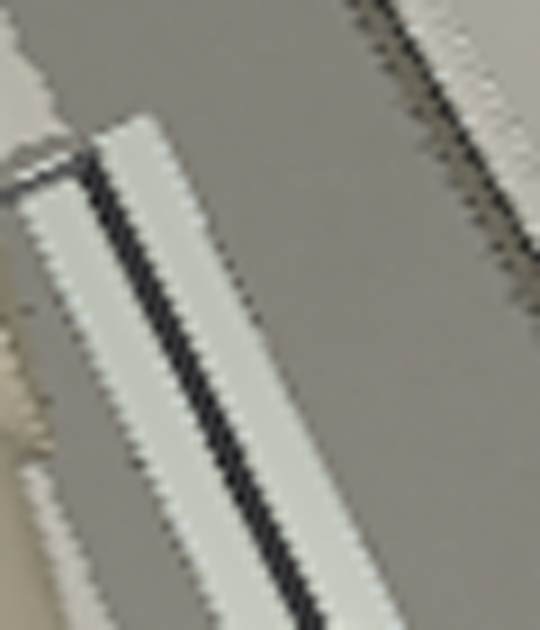

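View pics/s32.png

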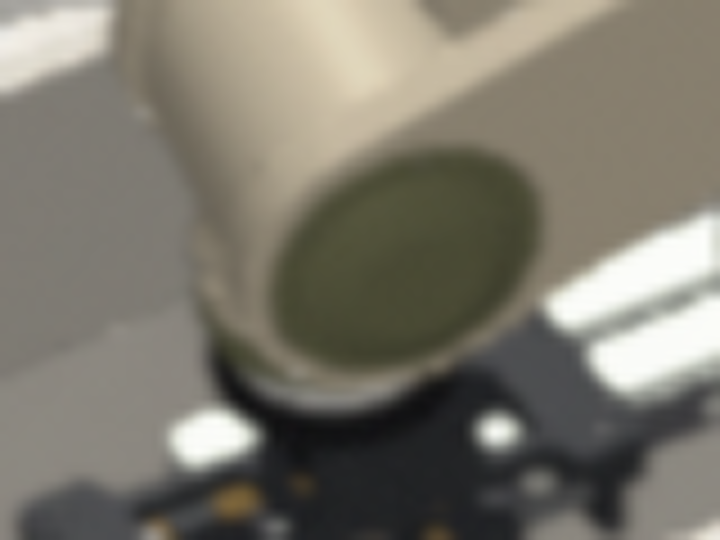

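```bash
python3 - <<'E'
from h import *
d=cam("top"); crop(d,200,150,110,90,7,"t21.png",polys=[circ(659,430,5,39.5)])
d=cam("side"); crop(d,250,200,120,110,6,"s33.png",polys=[circ(659,430,5,39.5),circ(659,430,60,39.5)])
for c in("top","side"): print(r.boxes_of("mortar",c)[:1])
E
```

```text
[{'position': [496.9, -358.4, 7.5], 'confidence': 0.5}]
[{'position': [660.2, 420.0, 35.2], 'confidence': 0.9}]
```

View pics/t21.png

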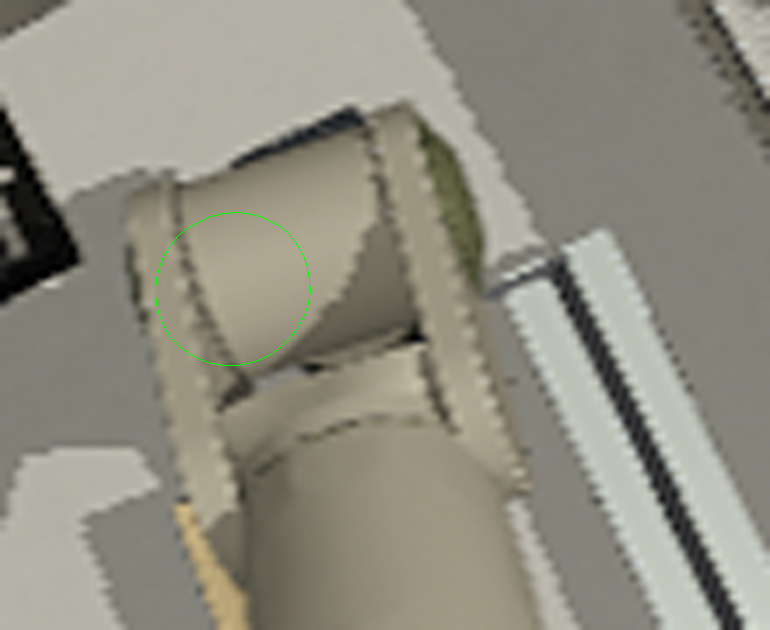

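View pics/s33.png

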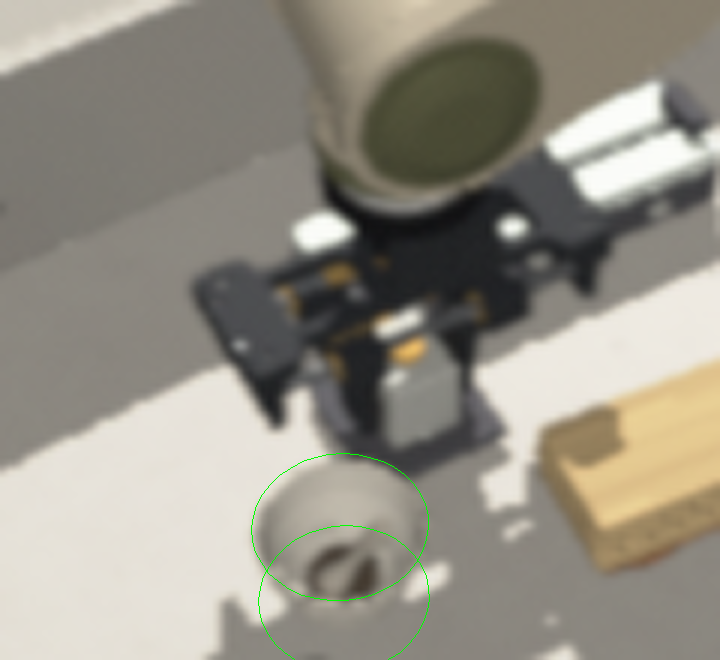

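```bash
python3 - <<'E'
from h import *
T=cv2.imread("pics/top0.png"); S=cv2.imread("pics/side0.png")
d=cam("top"); d["img"]=T[:,:,::-1]; d2=cam("side"); d2["img"]=S[:,:,::-1]
for z in(45,60,75):
    p=unproj(d,[(230,188.5)],z)[0]; print(z,p.round(1),proj(d2,p))
ps=[]
p=unproj(d,[(230,188.5)],50)[0]
crop(d,205,165,50,50,10,"t22.png",polys=[circ(p[0],p[1],50,39.5)]); crop(d2,280,265,60,50,10,"s34.png",polys=[circ(p[0],p[1],50,39.5),circ(p[0],p[1],5,25)])
E
```

```text
45 [659.5 430.1  45. ] [[306.20512779 290.39301302]]
60 [656.7 426.3  60. ] [[307.06278242 285.85475486]]
75 [653.9 422.6  75. ] [[307.93252043 281.2524822 ]]
```

View pics/t22.png

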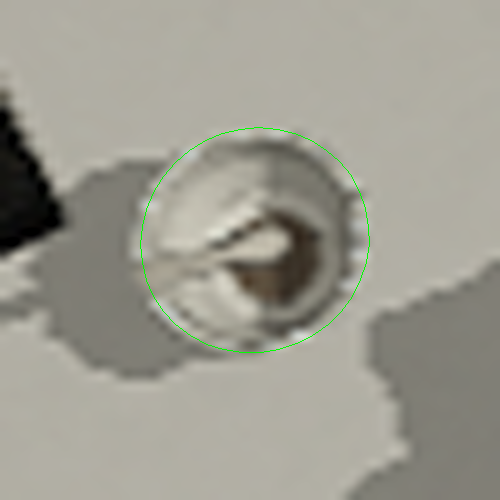

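View pics/s34.png

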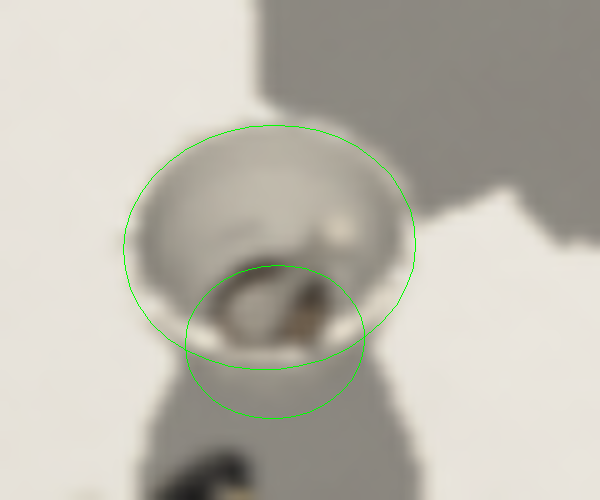

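```bash
python3 -m handwheel '[[[0,2.5,0,0,0],[0,2.5,0,0,0],[0,0,0,0,0]]]'; python3 g.py; python3 -m handwheel '[[[0,2.5,0,0,0],[0,1.5,0,0,0],[0,0,0,0,0]]]'; python3 g.py;  python3 - <<'E'
from h import *
d=cam("top"); crop(d,270,170,40,40,14,"t23.png"); d=cam("side"); crop(d,250,200,120,110,6,"s35.png")
E
```

```text
t: 59.47
eef_pos: [631.8, 336.7, 188.8]
ee_rot: [0.0, 0.529, 0.848, 0.0]
wrist_force: [-0.2, -0.9, -2.9]
finger_gap: 35.7
s 114.6 n 82.5 zpt 36.6 jaw 0.4550 F e,n,z -0.6 -0.7 -2.9 35.70230727776042
t: 59.72
eef_pos: [635.3, 338.4, 188.6]
ee_rot: [0.0, 0.529, 0.848, 0.0]
wrist_force: [-1.5, 0.8, -3.6]
finger_gap: 35.9
s 118.5 n 82.5 zpt 36.4 jaw 0.4550 F e,n,z -1.0 1.4 -3.6 35.93734887950454
```

View pics/t23.png

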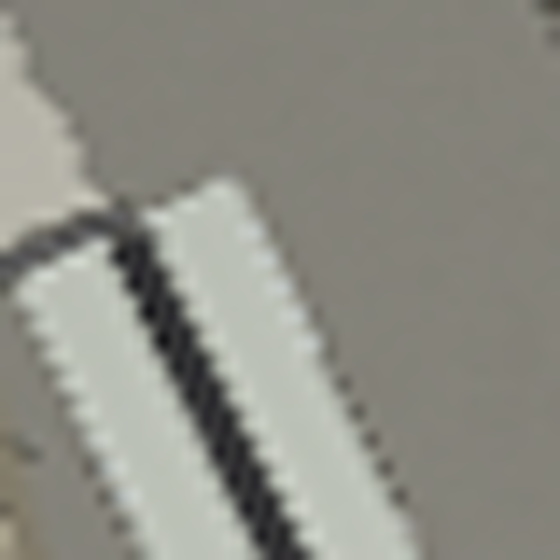

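View pics/s35.png

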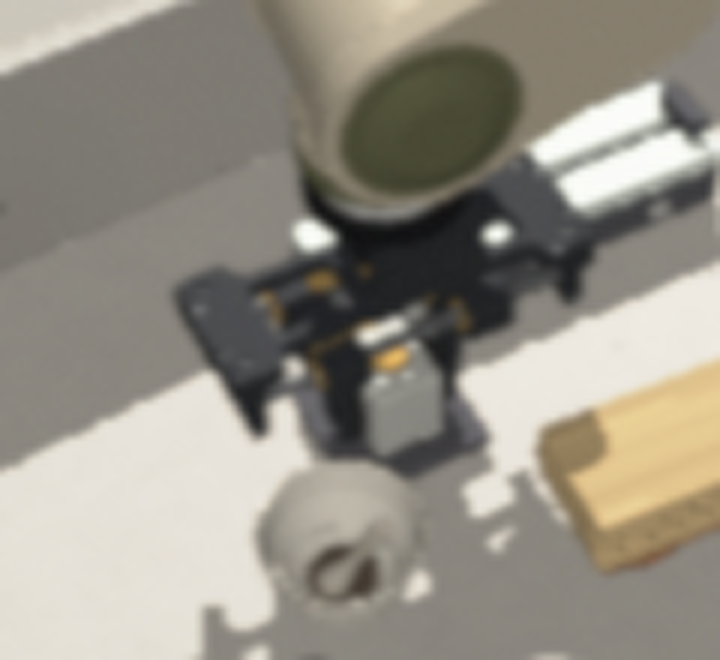

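```bash
python3 -m handwheel '[[[0,-2.5,0,0,0],[0,-2.5,0,0,0],[0,-2.5,0,0,0],[0,-2.5,0,0,0],[0,-2.5,0,0,0],[0,-2.5,0,0,0],[0,-2.5,0,0,0],[0,-2.5,0,0,0],[0,0,0,0,0],[0,0,-3,0,0],[0,0,-5,0,0],[0,0,-10,0,0]]]'; python3 g.py; python3 -m handwheel '[[[0,0,-20,0,0],[0,0,-30,0,0],[0,0,-30,0,0],[0,0,-30,0,0],[0,0,-25,0,0],[0,0,-10,0,0],[0,0,0,0,0]]]'; python3 - <<'E'
from h import *
# mat yaw
m=np.array([[699.6,-205.9],[642,-283.9],[531.2,-199.6],[591.3,-122]])
a=np.arctan2(*((m[0]+m[1]-m[2]-m[3])[::-1])); b=np.arctan2(*((m[1]+m[2]-m[0]-m[3])[::-1])); print("mat axes",a,b,np.linalg.norm(m[0]-m[1]),np.linalg.norm(m[1]-m[2]))
to(616,-202.9,ztcp=345,jaw=-1.253+np.pi/2)
to(616,-202.9,ztcp=345,jaw=b+np.pi/2 if False else a)
E
```

```text
t: 60.82
eef_pos: [617.0, 329.4, 206.3]
ee_rot: [-0.001, 0.529, 0.848, -0.001]
wrist_force: [-1.2, -0.3, -3.9]
finger_gap: 35.6
s 98.1 n 82.5 zpt 54.1 jaw 0.4550 F e,n,z -1.2 0.3 -3.9 35.64590882831392
t: 61.4
eef_pos: [617.0, 329.6, 355.1]
ee_rot: [0.002, 0.529, 0.848, 0.002]
wrist_force: [0.5, 0.3, -3.9]
finger_gap: 35.9
mat axes -0.6547243884390752 -2.218397873908887 96.96267323047564 139.2233098299275
t 61.4 pos [617.  329.6 355.1] jaw 0.455 j6 -0.13 gap 35.9
turn 0.137 ; shift after turn [-505.5 -167.4    9.1] | w/o turn [-477.8 -235.     9.1] dist 532
t 61.4 pos [617.  329.6 355.1] jaw 0.455 j6 -0.13 gap 35.9
turn 1.110 ; shift after turn [-423.   323.4    9.1] | w/o turn [-477.8 -235.     9.1] dist 532
```

```bash
python3 -m handwheel '[[[0,0,0,-0.115,0],[0,0,0,-0.115,0],[0,0,0,-0.115,0],[0,0,0,-0.116,0],[0,0,0,0,0]]]'; python3 - <<'E'
from h import *
to(616,-202.9,ztcp=345,jaw=.916)
E
```

```text
t: 61.82
eef_pos: [617.0, 329.5, 349.5]
ee_rot: [-0.001, 0.32, 0.948, -0.001]
wrist_force: [-0.4, -0.3, -4.9]
finger_gap: 36.2
t 61.8 pos [617.  329.5 349.5] jaw 0.920 j6 -0.60 gap 36.2
turn 0.004 ; shift after turn [-323.4 -422.9    5. ] | w/o turn [-321.7 -424.2    5. ] dist 532
```

```bash
python3 -m handwheel '[[[-6,-8,0,0,0],[-13,-17,0,0,0],[-20,-26,0,0,0],[-20,-26,0,0,0],[-20,-27,0,0,0],[-20,-27,0,0,0],[-20,-27,0,0,0],[-20,-27,0,0,0],[-20,-27,0,0,0],[-20,-27,0,0,0],[-20,-27,0,0,0],[-20,-27,0,0,0]]]'; python3 -m handwheel '[[[-20,-27,0,0,0],[-20,-27,0,0,0],[-20,-27,0,0,0],[-20,-27,0,0,0],[-15,-18,0,0,0],[-8,-8,0,0,0],[0,0,0,0,0],[0,0,0,0,0]]]'; python3 - <<'E'
from h import *
to(616,-202.9,ztcp=240,jaw=.916)
d=cam("side"); crop(d,250,60,140,130,5,"s36.png")
E
```

```text
t: 62.82
eef_pos: [611.6, -38.4, 351.1]
ee_rot: [-0.0, 0.324, 0.946, -0.0]
wrist_force: [0.4, 0.0, -2.1]
finger_gap: 35.6
t: 63.48
eef_pos: [612.3, -205.0, 351.1]
ee_rot: [-0.001, 0.322, 0.947, 0.0]
wrist_force: [-0.6, 0.7, -2.7]
finger_gap: 36.0
t 63.5 pos [ 612.3 -205.   351.1] jaw 0.914 j6 -1.42 gap 36.0
turn -0.002 ; shift after turn [ -1.9   3.9 111.1] | w/o turn [ -1.8   3.9 111.1] dist 4
```

View pics/s36.png

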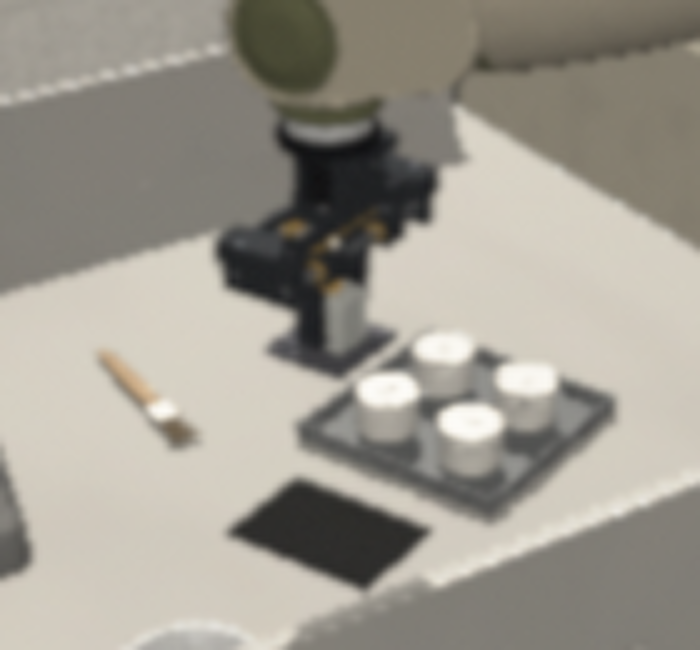

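```bash
python3 -m handwheel '[[[-1.9,3.9,20,0,0],[0,0,30,0,0],[0,0,30,0,0],[0,0,30,0,0],[0,0,25,0,0],[0,0,15,0,0],[0,0,8,0,0],[0,0,0,0,0],[0,0,0,0,0]]]'; python3 - <<'E'
from h import *
to(616,-202.9,ztcp=182,jaw=.916)
a=-.655
P=[box(616,-202.9,a,3,140,100),box(616,-202.9,a,3+8+7,70,76)]
d=cam("side"); crop(d,275,110,95,80,8,"s37.png",polys=P)
d=cam("top"); crop(d,370,160,90,80,7,"t24.png",polys=P[:1])
E
```

```text
t: 64.28
eef_pos: [616.7, -202.6, 194.6]
ee_rot: [0.0, 0.321, 0.947, -0.0]
wrist_force: [-0.2, 0.3, -2.4]
finger_gap: 35.5
t 64.3 pos [ 616.7 -202.6  194.6] jaw 0.917 j6 -1.41 gap 35.5
turn 0.001 ; shift after turn [ 0.4 -0.7 12.6] | w/o turn [ 0.4 -0.7 12.6] dist 1
```

View pics/s37.png

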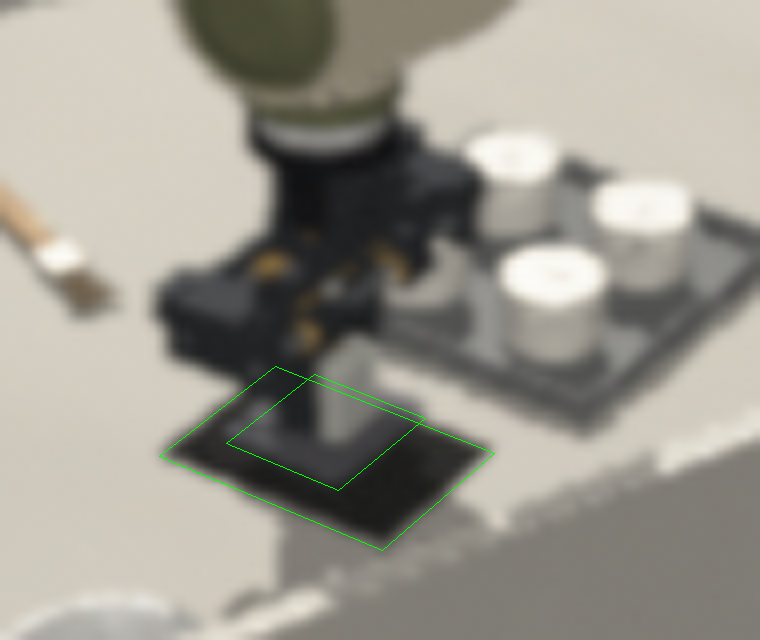

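View pics/t24.png

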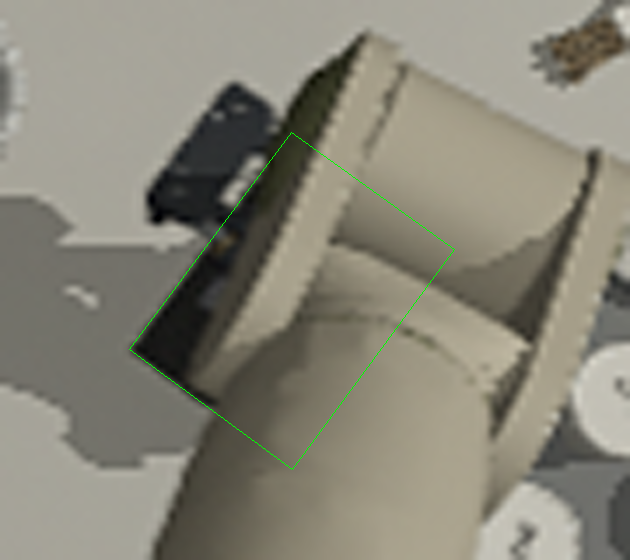

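```bash
python3 -m handwheel '[[[0,-0.5,5,0,0],[0,0,4,0,0],[0,0,0,0,0]]]'; python3 -m handwheel '[[[0,0,2,0,0],[0,0,0,0,0]]]';python3 -m handwheel '[[[0,0,1.5,0,0],[0,0,0,0,0]]]'
```

```text
t: 64.63
eef_pos: [615.8, -203.7, 184.0]
ee_rot: [-0.001, 0.322, 0.947, 0.0]
wrist_force: [0.5, -0.3, -3.8]
finger_gap: 35.8
t: 64.8
eef_pos: [615.9, -203.8, 182.4]
ee_rot: [-0.0, 0.322, 0.947, 0.0]
wrist_force: [-0.1, -0.6, -3.4]
finger_gap: 35.5
t: 64.97
eef_pos: [616.1, -203.8, 182.2]
ee_rot: [0.0, 0.322, 0.947, -0.0]
wrist_force: [-3.8, 1.4, 4.1]
finger_gap: 35.8
```

Contact, so I'm releasing the block.

```bash
python3 -m handwheel '[[[0,0,0.5,0,0],[0,0,0,0,0.7],[0,0,0,0,0.7],[0,0,0,0,0.7],[0,0,0,0,0.7],[0,0,-20,0,0.7],[0,0,-40,0,0.7],[0,0,-40,0,1],[0,0,-40,0,1],[0,0,-20,0,1]]]'; python3 - <<'E'
from h import *
to(440,40,ztcp=345)
E
```

```text
t: 65.8
eef_pos: [616.1, -203.7, 346.2]
ee_rot: [0.003, 0.322, 0.947, -0.001]
wrist_force: [0.8, 0.1, 0.8]
finger_gap: 79.2
t 65.8 pos [ 616.1 -203.7  346.2] jaw 0.916 j6 -1.42 gap 79.2
turn 0.000 ; shift after turn [288.1  86.1  -0.7] | w/o turn [288.1  86.1  -0.7] dist 301
```

```bash
python3 -m handwheel '[[[36,11,0,0,1],[36,11,0,0,1],[36,11,0,0,1],[36,11,0,0,1],[36,11,0,0,1],[36,11,0,0,1],[36,11,0,0,1],[36,9,0,0,1],[0,0,0,0,1]]]'; python3 - <<'E'
from h import *
a=-.655
P=[box(616,-202.9,a,3,140,100),box(616,-202.9,a,11,70,76)]
d=cam("side"); crop(d,240,100,190,150,4,"s38.png",polys=P)
d=cam("top"); crop(d,200,150,310,140,2.5,"t25.png"); crop(d,370,160,110,110,6,"t26.png",polys=P)
E
```

```text
t: 66.55
eef_pos: [436.8, 43.3, 340.8]
ee_rot: [-0.001, 0.32, 0.947, 0.0]
wrist_force: [0.5, -1.4, 1.0]
finger_gap: 87.9
```

View pics/s38.png

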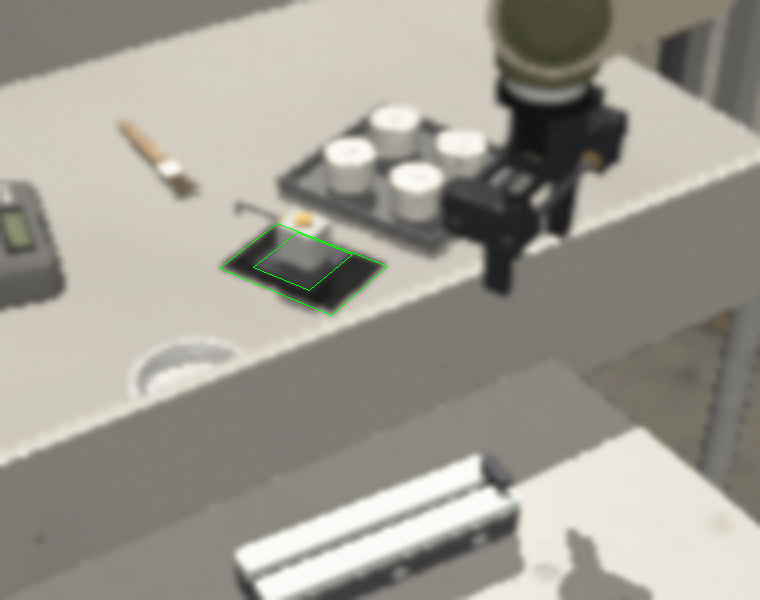

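View pics/t25.png

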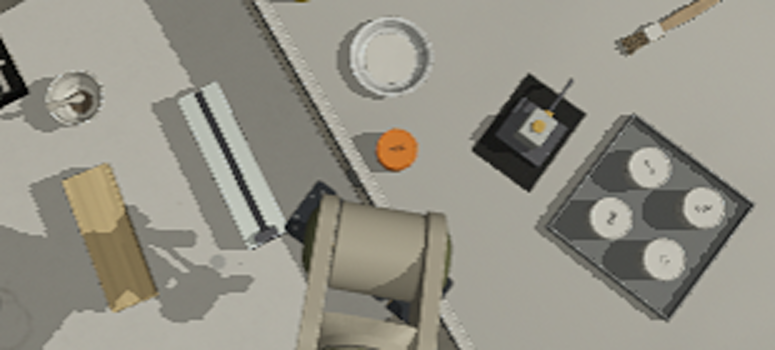

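View pics/t26.png

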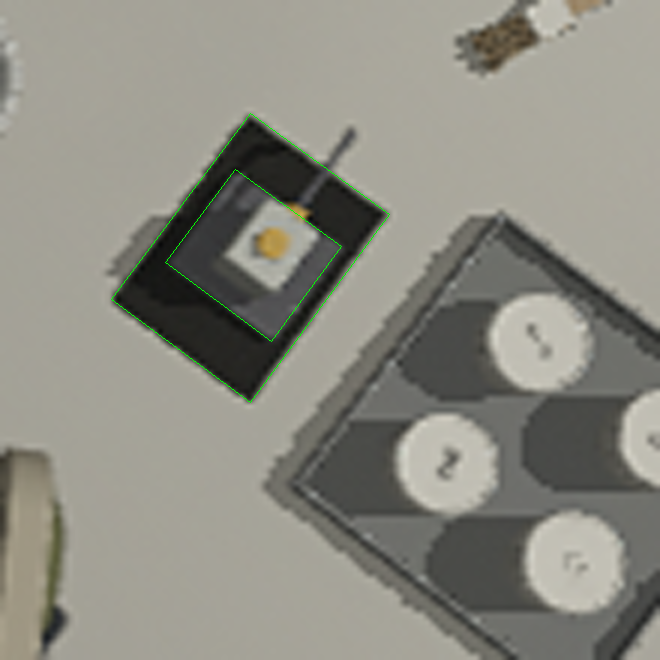

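The block stands in the middle of the mat, the four tins are upright in the tray, the boards are piled on the skid, and the mortar is at its starting pixel (229,189). I'm handing the job in.

```bash
python3 - <<'E'
from workcell import r
print(r.sense()["t"]); print(r.finish_job())
E
```

```text
66.65
the job is handed in; nothing more can be done
None
```

The job is done and handed in at 66.7 s of the 210 s allowed; no verdict was reported.

- **Tins:** Four were on the stack (only two on the upper board) and all four stand upright and separate in the grey tray. The orange and yellow look-alikes were left alone.
- **Boards:** All three are piled flat on the skid. Their outlines matched the planned position in both cameras to within about a pixel (roughly 3 mm).
- **Scribing:**
  - The block was knocked aside before I reached it, so I measured its position again before gripping.
  - I drew the point upright at about 30 mm/s, from touching the lug to just past the open end. It ran about 8.5 mm deep by calculation, and I felt no side force along the way.
  - Before that I found the groove's middle by touching one wall lightly (about 5 N). At the lug I pressed with about 10 N.
  - At the open end the block's foot was close to the mortar, so I drew the point back about 20 mm in the groove before lifting.
- **Block back on the mat:** It stands upright on the middle of the mat, turned to line up with the mat's edges. The last pictures match the mat-centre outline in both cameras.
- **Checks that disagreed:** The side camera placed the mould's lug end about 1.5 pixels (roughly 5 mm) from where the top camera did. I relied on the top view and the contact with the lug. The mortar showed at its starting pixel and the dish looked unmoved. I did not check the bottle again, but never worked near it.

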